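# Put the drill jig away in the lift-up bench locker

## Task

Put the drill jig away in the bench locker: lift the locker's door until its stay locks, pull the jig out from under the riser, and lower it onto the round and the diamond pin in the locker so that it lies flat, fully down on both. Then press the stay's thumb plate to unlock it, and lower the door without letting it slam, pressing it fully shut. Leave everything else on the bench where it stands.

Things in the scene. Friction and masses are not known exactly. Their poses are not given: they have to be found in the camera images.
- locker: Grey steel bench locker with a sloping lift-up door, fixed; 150 mm deep (x, front at -x), 196 mm wide (y), 140 mm high at the back. Origin: centre of its underside. Walls 6 mm; front lip 42 mm high; inner floor 12 mm above the bench. At its +y side, y = 135 to 185 and x = 18 to 62 mm, stands the stay's housing, 138 mm high.
- door (a joint): Door angle, rad. 0 = shut (slopes 0.606 below level to the front); grows as raised; stop at 2.21; raised to 2.1 the stay snaps in, then it rests locked at 2.06 (nearly upright). Raising takes 2 to 5 N at the handle. Not locked or held, it sinks by itself, damped, at about 0.6 rad/s and halts 0.2 to 0.3 short of shut; press it down the rest (2 N on the handle); then it stays shut.
- door_hinge (a point): Middle of the hinge line, at locker x = 60, y = 0, z = 140 mm; the line runs along the locker's y. The door panel is 192 mm wide, 6 mm thick and reaches 156 mm from the hinge line.
- door_handle (a point): Middle of the handle: a round bar 12 mm thick, 100 mm long, along the locker's y, on two end posts. It lies 152 mm from the hinge line along the door and 45 mm off the panel's middle plane, on the outer side; free all round between the posts. Door shut: at locker x = -91, z = 90 mm; locked open: x = 92, z = 295 mm, behind the panel.
- stay (a joint): Travel of the stay's spring catch, m: 0 = up, 0.016 = pressed fully down. The rising door pushes it down in passing and it springs up behind a peg on the door's side: door over 2.0 and stay under 0.003 is locked. Pressed by more than 0.013 (3 N at first, 6 N fully down) it frees the door, which sinks; keep it pressed till the door is below 1.8.
- stay_top (a point): Centre of the top of the stay's thumb plate, a black pad 34 x 36 mm beside the door (locker x = 40, y = 160, 180 mm above the bench when up), to be pressed straight down.
- nest (a point): The jig's place: point on the locker's inner floor (12 mm above the bench) midway between two pins, at locker x = -18 mm; axes as the locker's. Pins at y = +62 mm (round, 11 mm) and -62 mm (diamond, 11 mm in x, 9 in y), 16 mm high, tips tapered. Strips 10 mm high, 68 mm apart, run along y on both sides, flush with the seated jig's plate, leaving fingers no room beside it.
- jig: Drill jig: aluminium plate 160 x 56 x 10 mm (x, y, z), 14 mm holes at x = +-62 mm, and amid its top a grip rib 36 mm long (x), 14 thick (y), its top 46 mm above the underside. Origin: centre of the underside; 0.24 to 0.42 kg; either way round is the same. Starts flat on the bench, its -x end 40 to 48 mm out in front of the riser, the rib under it. Stored with its x along the locker's y.
- riser: Low dark steel shelf fixed to the bench, 200 mm deep, 190 wide; its underside 53 mm and top 61 mm above the bench, side legs 8 mm thick, front (-x) open. Origin: middle of its front edge at bench height; it reaches from x = 0 to 200 mm. A drawer case on it begins at x = 85 mm, up to 171 mm over the bench.
- oil_bottle: Bystander, to be left where it is: a closed grey plastic bottle, 60 mm across and 170 mm tall. Origin: centre of its underside.
- tin: Bystander, to be left where it is: a closed steel can, 54 mm across and 85 mm tall. Origin: centre of its underside.
- steel_block: Bystander, to be left where it is: a dark steel block, 60 x 40 x 40 mm. Origin: centre of its underside.
- plain_plate: Bystander, to be left where it is: a plain aluminium plate 140 x 56 x 10 mm with neither holes nor rib, long side along its x. Origin: centre of its underside.
- hammer: Bystander, to be left where it is: a hammer 260 mm long lying along its x. Origin: centre of its underside outline.
- snips: Bystander, to be left where it is: tin snips about 175 mm long with green handles, lying along its x. Origin: centre of its underside outline.
- mug: Bystander, to be left where it is: a white mug, 76 mm across and 90 mm tall. Origin: centre of its underside.
Mind the look-alikes: they are no part of the job. Leave any brown look-alike of the jig alone.

How it is judged (in metres and radians):
On the way, in this order (a step that is already met when the one before it is completed fails the run):
1. the door is raised and held by its locked stay (value of joint door above 2 rad and value of joint stay below 0.003 m), for 0.3 s.
2. with the door locked open, the jig lies flat on both pins, let go (value of joint door above 1.95 rad and horizontal distance between jig and nest below 0.005 m and z of jig in the frame of nest between -0.004 and 0.003 m and angle between the x axis of jig and the y axis of nest, either way round below 0.06 rad and angle between jig's own z axis and vertical below 0.04 rad and contact force between the fingers and jig below 0.5 N), for 0.2 s.
3. the stay is unlocked and the door has come down past it, the jig still on its pins (value of joint door below 1.8 rad and horizontal distance between jig and nest below 0.005 m and z of jig in the frame of nest between -0.004 and 0.003 m and angle between the x axis of jig and the y axis of nest, either way round below 0.06 rad and angle between jig's own z axis and vertical below 0.04 rad), for 0.1 s.
At the end, for the whole second after the job is handed in: The door is shut (within 0.05 rad) and at rest, the stay's catch is up, and the jig lies at rest on both pins: its origin within 5 mm sideways and 3 mm in height of the nest point, its long side within 0.06 rad of the locker's y, level within 0.04 rad (value of joint door below 0.05 rad and velocity of joint door between -0.05 and 0.05 rad/s and value of joint stay below 0.003 m and linear speed of jig below 0.02 m/s and horizontal distance between jig and nest below 0.005 m and z of jig in the frame of nest between -0.004 and 0.003 m and angle between the x axis of jig and the y axis of nest, either way round below 0.06 rad and angle between jig's own z axis and vertical below 0.04 rad); the robot touches nothing.
It fails at once if the door slams (falls faster than 2 rad/s) (velocity of joint door below -2 rad/s).
It fails at once if a bystander is pushed aside by more than 30 mm or upset (distance of any of oil_bottle, tin, steel_block, plain_plate, hammer, snips, mug from where it was at the start of the episode above 0.03 m).
It also fails if it takes over 72 s, if anything falls off the work surface, if the arm or the gripper's body presses on something with over 40 N, if the wrist force passes 120 N, or if a joint passes its speed limit or range.

## Robot

A 6-joint arm with a two-finger parallel gripper is mounted at the origin on the work surface. World frame = base frame: x ahead of the robot, y to its left, z up, the work surface at z = 0. Lengths are in mm, angles in rad, forces in N, time in s.
With the tool pointing down it reaches from about 300 to 775 mm from the base axis. Payload 14.6 kg.
Tool frame: the origin (TCP) lies midway between the tips of the shut fingers; the grasp point (between the pads) lies manip.grasp_offset behind it (manip.grasp_offset is the distance from the TCP to the grasp point, in mm); z points along the fingers, y is the direction in which the jaws open and shut (so a half turn about z gives the same grasp; the last joint's range is limited). The gripper opens to 94 mm and grips with 3 to 60 N. Pads are 16 mm wide; open, the fingers measure 119 mm over their backs; the gripper's body (75 mm by 177 mm) begins 78 mm behind the grasp point.
Start: joints at [1.089, 0.3, 1.521, -0, 1.321, -0.067], TCP at [221.65, 503.349, 205.446] pointing down, gripper open.
Joint ranges: [-3.03, 3.03], [-0.79, 2.21], [0.23, 2.52], [-1.04, 4.18], [0, 3.07], [-2.55, 2.55]. Speed limits (rad/s): [2.22, 2.22, 2.57, 3.14, 3.14, 3.14].

## Interface

Orientations are given as [roll, pitch, yaw] about the fixed x, y, z axes, in that order (R = Rz(yaw) Ry(pitch) Rx(roll)).
In Python, from cell import monitor, vision, order, manip gives the robot as it stands.
- The arm moves only by the shell command python3 -m jog 'ROWS' [FORCE]. ROWS is JSON, a list of rows, each a list of 7 numbers: the shift along the tool's x, y, z in cm, then the turn, a rotation vector about the tool's x, y, z in rad, then the opening in per cent of the stroke, from 0 (shut) to 100 (fully open). In form: [[tx, ty, tz, rx, ry, rz, jaw], ...]. A call has 1 to 8 rows; each row shifts and turns the commanded pose from where the row before left it, along the tool's axes as they then stand; what a row does not reach is not made up. A row lasts 1/10 s, in which the tool goes at most 50 mm and 8.59 degrees, less where a joint would pass 70% of its speed; a pose out of reach is approached as far as the arm can. A call is refused whole if a number of a shift passes 5 or a number of a turn 0.15, either way. A call with a gripper value outside its range is refused whole. The fingers move at their own pace and stop on an object; FORCE is the grip in N (left out, the last holds). Time passes only in rows, so rows that do not move let the fingers close. It gives the time, the measured TCP pose, the force and the opening at its end, in the units of the state.
- monitor.read_state(): the state, without advancing time (a new reading comes with each control period).
- vision.camera(name): name is "scene" or "top" or "wrist"; returns a dict with "color" (400x640x3 uint8, blue, green, red), "fx", "fy", "cx", "cy" (pixels), "cam_to_world" (4x4, takes a point from camera to world coordinates); the wrist camera has in their place "tool_from_camera" (4x4, takes a point from camera to tool coordinates, whose origin is the TCP and whose axes are the flange's). Camera axes: x right, y down, z forward; pixel columns grow to the right and rows downward; lengths in mm; the calibration is good to about 2 mm. The wrist camera is an equidistant fisheye: a pixel r from the principal point sees the ray r / f radians off the axis. A picture is of the moment at which its call begins: read the wrist's pose just before it. There is no depth.
- order.sign_off(): hands the job in, once; it reports no verdict.
The state is a dict: "clock": time; "joints": joint angles; "qd": joint speeds; "effort": joint torques, N m; "eef_pos": TCP position; "eef_rot": TCP orientation; "wrist_force": force on the tool from outside, world axes, zero at the start; "moment": the same for the moment, N m; "finger_gap": finger opening in mm.
Only numpy, scipy, OpenCV 4.12 (cv2) and the standard library are available. Lean on these libraries where they do the work, as an engineer would, in place of code of your own. Each camera call takes 0.05 s, during which the arm holds its last target.

## Working session

There is one attempt and no reset: what is moved stays moved. The work goes in short steps, Python scripts to look and compute and a shell command to move; the robot and the scene stay as the last step left them, time stands still between calls to the robot, and variables do not carry over. Pictures are saved under pics/ and viewed, and the job is handed in when it is done.

```bash
ls; mkdir -p pics; python3 - <<'E'
from cell import monitor, vision, order, manip
import cv2
print(manip.grasp_offset, monitor.read_state())
for n in ["scene","top","wrist"]:
    c=vision.camera(n); cv2.imwrite(f"pics/{n}0.png",c["color"])
    print(n,{k:(v.tolist() if hasattr(v,'tolist') else v) for k,v in c.items() if k!="color"})
E
```

```text
pics
18.8 {'clock': 0.0, 'joints': array([ 1.08940097e+00,  3.00465589e-01,  1.52161455e+00,  5.70435850e-05,
        1.32066943e+00, -6.65952597e-02]), 'qd': array([ 0.00110805, -0.0018112 , -0.0001401 , -0.0002076 , -0.0003307 ,
        0.00149085]), 'effort': array([ 1.91953179e-03, -5.31814027e+01, -3.52734232e+01,  7.09295855e-02,
        2.43754615e-02, -9.26822872e-05]), 'eef_pos': array([221.51610194, 503.12621449, 204.87518803]), 'eef_rot': array([-3.14044197e+00, -1.32118131e-04,  2.72677832e+00]), 'wrist_force': array([ 0.10227607,  0.70432493, -0.24152072]), 'moment': array([-0.01080012, -0.02078333, -0.01859684]), 'finger_gap': 93.91713417189246}
scene {'fx': 472.30693536816557, 'fy': 472.30693536816557, 'cx': 317.8702813270647, 'cy': 208.37788757373855, 'cam_to_world': [[-0.4500281795271613, 0.5321463180419925, -0.7171435935890523, 1521.7809398658594], [0.8930088134969385, 0.2709986588999866, -0.35929790688396573, 450.36161818255096], [0.0031458938728531876, -0.802109732560801, -0.5971683852005073, 1023.7162227228764], [0.0, 0.0, 0.0, 1.0]]}
top {'fx': 369.1401925091929, 'fy': 369.1401925091929, 'cx': 318.98356523802335, 'cy': 198.69032827668917, 'cam_to_world': [[0.016387703107377218, -0.9957091042855906, 0.0910759179456973, 362.33682650331286], [-0.9997361008589974, -0.01485085303395152, 0.017526574206400188, -85.77477784005065], [-0.016098814431905854, -0.09133910338376935, -0.9956897088786928, 1114.512170998585], [0.0, 0.0, 0.0, 1.0]]}
wrist {'fx': 309.70691628693146, 'fy': 309.70691628693146, 'cx': 316.65892039794835, 'cy': 199.34600068911382, 'tool_from_camera': [[-0.0007838429616338641, -0.9630278011612997, -0.26940089046000065, 77.65961452097811], [0.9999996611945746, -0.0008225896535797723, 3.093534422659312e-05, -0.1832978342739544], [-0.0002513979816862805, -0.2694007749370658, 0.9630281196633673, -179.65198519563504], [0.0, 0.0, 0.0, 1.0]]}
```

View pics/scene0.png

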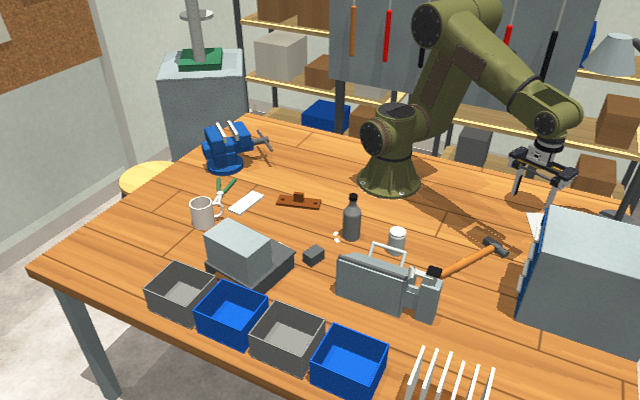

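View pics/top0.png

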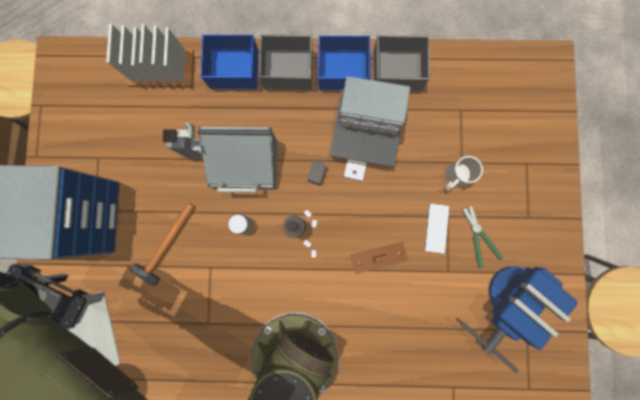

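View pics/wrist0.png

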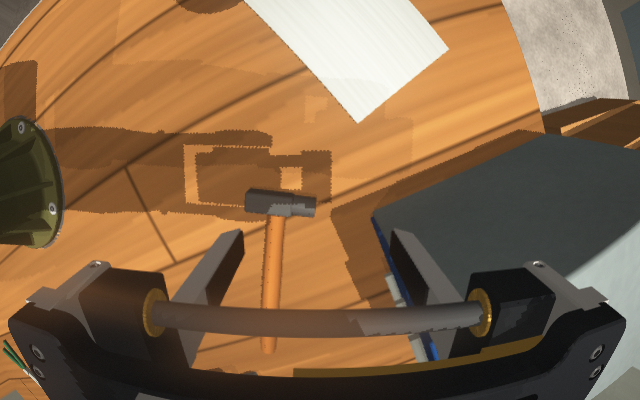

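The top view has +x up and +y to the left. The locker is at (240,158) with its handle towards the robot and the stay at its left. The riser is at (370,130), and the jig's end with a hole sticks out at (355,171). Look-alikes are the brown jig at (379,257), which has a rib and holes and is the decoy, and the plain plate at (437,228). The real one is the silver end with the hole, under the riser. I'll check it in close crops.

```bash
cat > h.py <<'E'
import numpy as np, cv2
from cell import monitor, vision
from scipy.spatial.transform import Rotation as R
def px2plane(c,u,v,z):
    T=np.array(c["cam_to_world"]); d=T[:3,:3]@np.array([(u-c["cx"])/c["fx"],(v-c["cy"])/c["fy"],1]); o=T[:3,3]
    return o+d*(z-o[2])/d[2]
def proj(c,P):
    T=np.linalg.inv(np.array(c["cam_to_world"])); p=T[:3,:3]@np.array(P)+T[:3,3]
    return c["cx"]+c["fx"]*p[0]/p[2], c["cy"]+c["fy"]*p[1]/p[2]
def wTc(c,s):
    M=np.eye(4); M[:3,:3]=R.from_euler('xyz',s["eef_rot"]).as_matrix(); M[:3,3]=s["eef_pos"]
    return M@np.array(c["tool_from_camera"])
def wray(c,s,u,v):
    x=np.array([u-c["cx"],v-c["cy"]]);r=np.hypot(*x);th=r/c["fx"]
    d=np.array([*(np.sin(th)*x/max(r,1e-9)),np.cos(th)]); T=wTc(c,s); return T[:3,3],T[:3,:3]@d
def wplane(c,s,u,v,z):
    o,d=wray(c,s,u,v); return o+d*(z-o[2])/d[2]
def wproj(c,s,P):
    T=np.linalg.inv(wTc(c,s)); p=T[:3,:3]@np.array(P)+T[:3,3]
    th=np.arctan2(np.hypot(p[0],p[1]),p[2]); r=c["fx"]*th; n=np.hypot(p[0],p[1])
    return c["cx"]+r*p[0]/n, c["cy"]+r*p[1]/n
def crop(img,x,y,w,h,k,name):
    cv2.imwrite("pics/"+name,cv2.resize(img[y:y+h,x:x+w],None,fx=k,fy=k,interpolation=cv2.INTER_CUBIC))
E
python3 - <<'E'
from h import *
c=vision.camera("top"); crop(c["color"],155,110,135,95,5,"loc.png"); crop(c["color"],300,70,130,120,5,"ris.png")
c=vision.camera("scene"); crop(c["color"],320,225,140,110,5,"loc2.png");
E
```

```text
(no output)
```

View pics/loc.png

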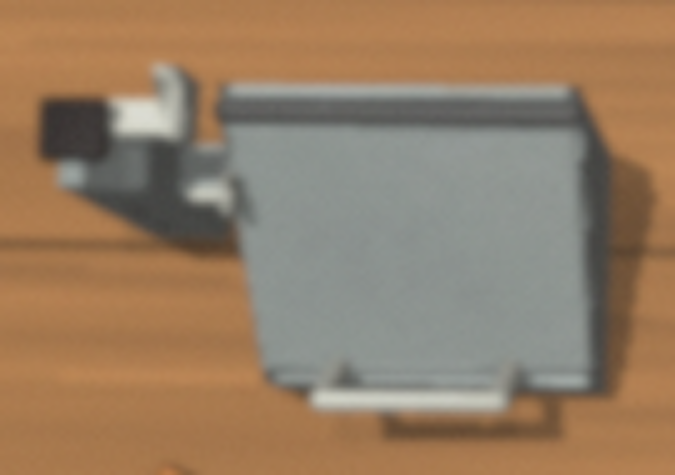

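View pics/ris.png

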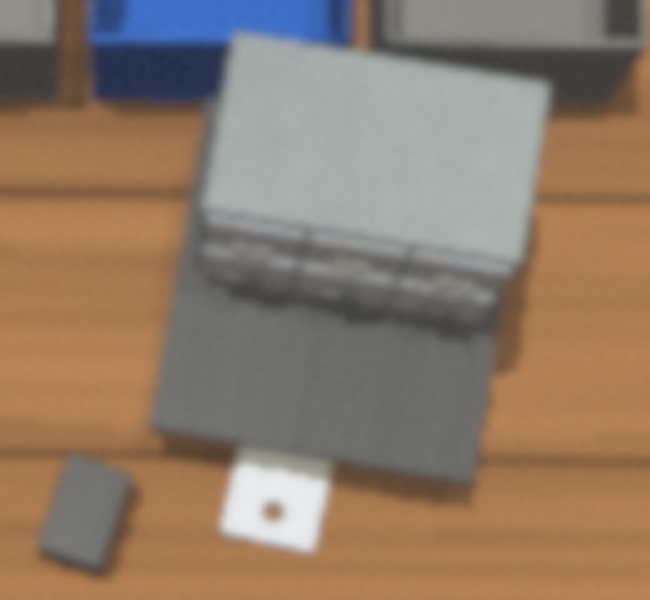

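View pics/loc2.png

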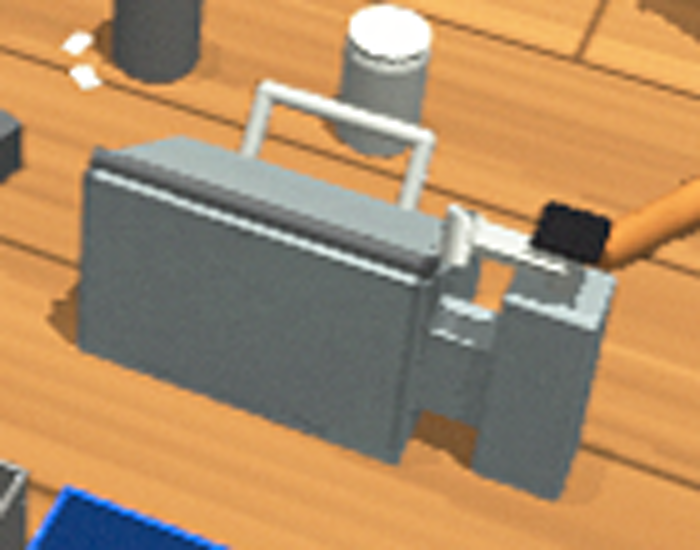

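```bash
python3 - <<'E'
from h import *
c=vision.camera("top")
def L(u,v,z,ox=155,oy=110):
    p=px2plane(c,ox+(u+.5)/5-.5,oy+(v+.5)/5-.5,z); return p
def S(n,p): print(n,p.round(1))
a=L(312,400,93);b=L(507,400,93);S("handle",a);S("handle",b)
S("mid",(a+b)/2);print(np.linalg.norm(a-b),np.arctan2(*(a-b)[[1,0]])-np.pi/2)
S("pad",L(75,129,180))
a=L(226,86,140);b=L(575,88,140);S("back",a);S("back",b);print(np.linalg.norm(a-b),np.arctan2(*(a-b)[[1,0]])-np.pi/2)
r=lambda u,v,z:L(u,v,z,300,70)
a=r(152,432,61);b=r(472,486,61);S("ris",a);S("ris",b);S("rismid",(a+b)/2);print(np.linalg.norm(a-b),np.arctan2(*(a-b)[[1,0]])-np.pi/2)
a=r(220,533,10);b=r(316,553,10);S("jig",a);S("jig",b);S("m",(a+b)/2);print(np.linalg.norm(a-b),np.arctan2(*(a-b)[[1,0]])-np.pi/2)
S("hole",r(272,511,10))
S("block",r(87,505,40))
s=vision.camera("scene")
def Q(u,v,z):return px2plane(s,320+(u+.5)/5-.5,225+(v+.5)/5-.5,z)
S("s pad",Q(573,232,180));S("s handle",(Q(265,90,93)+Q(432,138,93))/2)
S("s back",Q(92,172,140));S("s back",Q(420,278,140))
S("tin",L(415,590,85)); S("tins",Q(390,32,85))
S("oil",px2plane(c,295,226,170));
E
```

```text
handle [477.1 218.   93. ]
handle [478.6 108.6  93. ]
mid [477.9 163.3  93. ]
109.4418004911169 0.014513060857116455
pad [607.3 321.9 180. ]
back [642.6 258.1 140. ]
back [643.7  68.2 140. ]
189.90644652208354 0.005868486457470956
ris [583.3 -97.1  61. ]
ris [ 554.1 -281.7   61. ]
rismid [ 568.7 -189.4   61. ]
186.9391793099741 -0.1566526682801812
jig [ 532.6 -139.5   10. ]
jig [ 521.3 -197.4   10. ]
m [ 527.  -168.5   10. ]
59.0217989740052 -0.19378544364563566
hole [ 546.5 -170.8   10. ]
block [543.6 -59.7  40. ]
s pad [612.4 326.2 180. ]
s handle [481.2 166.4  93. ]
s back [642.9  72.3 140. ]
s back [638.9 258.5 140. ]
tin [372.1 158.2  85. ]
tins [387.1 161.3  85. ]
oil [377.8  -9.  170. ]
```

Locker origin is about (570,164) with yaw about 0.01. That puts the handle near (479,164,90), the stay pad near (610,324,180) and the nest near (552,164,12). Handle, pad and back edge agree to within about 3 mm, with bar 109 mm long measured against 100 mm stated and back edge 190 against 192. The jig's end is 42 mm ahead of the riser, as described. The door comes first, so I need a helper that works out the rows.

```bash
cat > plan.py <<'E'
# prints how far to go: python3 plan.py x y z yaw n [x y z yaw n ...]  (tool down)
import sys
from h import *
s=monitor.read_state(); a=list(map(float,sys.argv[1:]))
p=s["eef_pos"].copy(); Rm=R.from_euler('xyz',s["eef_rot"]); 
print("at",p.round(1),s["eef_rot"].round(3),"t",round(s["clock"],2))
for i in range(0,len(a),5):
    tgt=np.array(a[i:i+3]); Rt=R.from_euler('xyz',[np.pi,0,a[i+3]]); n=int(a[i+4]); p0=p.copy(); 
    for k in range(n):
        f=(k+1)/n; want=p0+(tgt-p0)*f
        t=np.round(Rm.inv().apply(want-p)/10,2)
        rv=(Rm.inv()*Rt).as_rotvec()/(n-k); rv=np.clip(np.round(rv,3),-.15,.15)
        print([*map(float,t),*map(float,rv)]); p=p+Rm.apply(t*10); Rm=Rm*R.from_rotvec(rv)
    print(" ->",p.round(1),Rm.as_euler('xyz').round(3))
E
python3 plan.py 221.5 380 205 2.727 4 479 164 170 1.581 10
```

```text
at [221.6 503.3 205.3] [-3.141 -0.     2.727] t 0.35
[-1.24, -2.82, 0.01, -0.0, -0.0, -0.0]
[-1.24, -2.82, 0.01, -0.0, -0.0, -0.0]
[-1.24, -2.83, 0.01, -0.0, -0.0, -0.0]
[-1.24, -2.82, 0.01, -0.0, -0.0, -0.0]
 -> [221.5 380.  205. ] [-3.141 -0.     2.727]
[-3.23, -0.94, 0.35, -0.0, 0.0, 0.115]
[-3.31, -0.56, 0.35, -0.0, 0.0, 0.115]
[-3.36, -0.18, 0.35, -0.0, 0.0, 0.114]
[-3.35, 0.2, 0.35, -0.0, 0.0, 0.115]
[-3.31, 0.59, 0.35, -0.0, 0.0, 0.114]
[-3.22, 0.96, 0.35, -0.0, 0.0, 0.115]
[-3.09, 1.33, 0.35, -0.0, 0.0, 0.114]
[-2.92, 1.66, 0.35, -0.0, 0.0, 0.115]
[-2.71, 1.99, 0.35, -0.0, 0.0, 0.114]
[-2.46, 2.29, 0.35, -0.0, 0.0, 0.115]
 -> [479. 164. 170.] [-3.141  0.     1.581]
```

```bash
python3 -m jog '[[-1.24,-2.82,0,0,0,0,60],[-1.24,-2.82,0,0,0,0,50],[-1.24,-2.82,0,0,0,0,45],[-1.24,-2.82,0,0,0,0,45],[-3.23,-0.94,0.35,0,0,0.115,45],[-3.31,-0.56,0.35,0,0,0.115,45],[-3.36,-0.18,0.35,0,0,0.114,45],[-3.35,0.2,0.35,0,0,0.115,45]]'; python3 -m jog '[[-3.31,0.59,0.35,0,0,0.114,45],[-3.22,0.96,0.35,0,0,0.115,45],[-3.09,1.33,0.35,0,0,0.114,45],[-2.92,1.66,0.35,0,0,0.115,45],[-2.71,1.99,0.35,0,0,0.114,45],[-2.46,2.29,0.35,0,0,0.115,45],[0,0,0,0,0,0,45]]'
python3 - <<'E'
from h import *
s=monitor.read_state(); c=vision.camera("wrist"); cv2.imwrite("pics/w1.png",c["color"])
print(s["eef_pos"],s["eef_rot"])
for y in (-50,0,50): print(wproj(c,s,[479-y*.01,164+y,90]))
E
```

```text
clock: 1.15
eef_pos: [325.4, 292.7, 191.5]
eef_rot: [3.141, 0.0, 2.263]
wrist_force: [-0.3, 0.5, 0.1]
finger_gap: 42.0
clock: 1.85
eef_pos: [480.9, 161.9, 169.8]
eef_rot: [-3.141, 0.0, 1.574]
wrist_force: [0.1, 0.2, -0.7]
finger_gap: 42.3
[480.88197336 161.94323526 169.76931816] [-3.14110013e+00  4.94879428e-04  1.57411873e+00]
(np.float64(314.41070243605895), np.float64(254.82194636921352))
(np.float64(313.84559782970723), np.float64(203.04884379964122))
(np.float64(313.281949332877), np.float64(145.71751490532063))
```

View pics/w1.png

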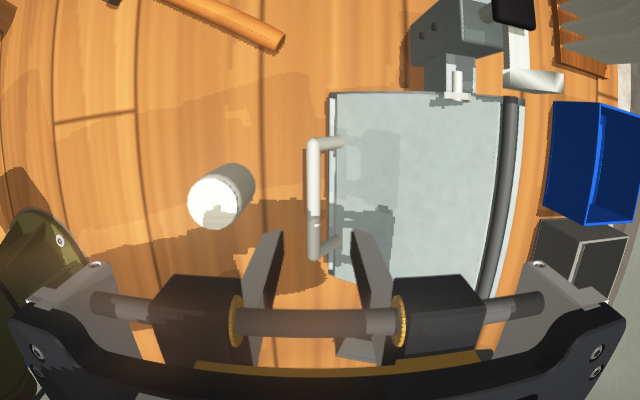

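The bar runs from (313,139) to (315,260), within about 2 px of the prediction. Next I'll descend and grip it.

```bash
python3 -m jog '[[0.1,-0.1,2.5,0,0,0,45],[0.1,-0.08,2.5,0,0,0,45],[0,0,2.5,0,0,0,45],[0,0,2.3,0,0,0,45],[0,0,0,0,0,0,0],[0,0,0,0,0,0,0],[0,0,0,0,0,0,0],[0,0,0,0,0,0,0]]' 20
python3 - <<'E'
from h import *
s=monitor.read_state(); print(s["eef_pos"],s["finger_gap"],s["wrist_force"])
E
```

```text
clock: 2.7
eef_pos: [477.8, 166.4, 73.7]
eef_rot: [3.14, -0.001, 1.581]
wrist_force: [0.3, 0.6, -0.4]
finger_gap: 13.7
[477.7532445  166.43282053  73.69321507] 13.710826823591365 [ 0.25422831  0.61529275 -0.38408813]
```

```bash
python3 - <<'E'
import numpy as np
n=18; d=np.linspace(0,2.15,n+1); ph=-0.32+d
X=-158.5*np.cos(ph)/10; Z=158.5*np.sin(ph)/10
cx=X[0];cz=Z[0]
for i in range(1,n+1):
    a=round(X[i]-cx,2);b=round(Z[i]-cz,2);cx+=a;cz+=b;print(f"[0,{a:.2f},{-b:.2f},0,0,0,0],",end=" ")
    if i==8 or i==16: print()
E
```

```text
[0,-0.49,-1.83,0,0,0,0], [0,-0.26,-1.87,0,0,0,0], [0,-0.04,-1.89,0,0,0,0], [0,0.18,-1.89,0,0,0,0], [0,0.41,-1.84,0,0,0,0], [0,0.63,-1.79,0,0,0,0], [0,0.83,-1.70,0,0,0,0], [0,1.03,-1.58,0,0,0,0], 
[0,1.21,-1.46,0,0,0,0], [0,1.38,-1.30,0,0,0,0], [0,1.52,-1.12,0,0,0,0], [0,1.64,-0.94,0,0,0,0], [0,1.75,-0.73,0,0,0,0], [0,1.82,-0.52,0,0,0,0], [0,1.87,-0.30,0,0,0,0], [0,1.89,-0.07,0,0,0,0], 
[0,1.88,0.15,0,0,0,0], [0,1.86,0.37,0,0,0,0],
```

```bash
python3 -m jog '[[0,-0.49,-1.83,0,0,0,0],[0,-0.26,-1.87,0,0,0,0],[0,-0.04,-1.89,0,0,0,0],[0,0.18,-1.89,0,0,0,0],[0,0.41,-1.84,0,0,0,0],[0,0.63,-1.79,0,0,0,0]]' 20; python3 - <<'E'
from h import *
c=vision.camera("scene"); crop(c["color"],300,150,200,160,4,"d1.png")
E
```

```text
clock: 3.3
eef_pos: [481.9, 166.0, 184.8]
eef_rot: [3.14, 0.0, 1.581]
wrist_force: [11.7, -0.3, -11.5]
finger_gap: 11.3
```

View pics/d1.png

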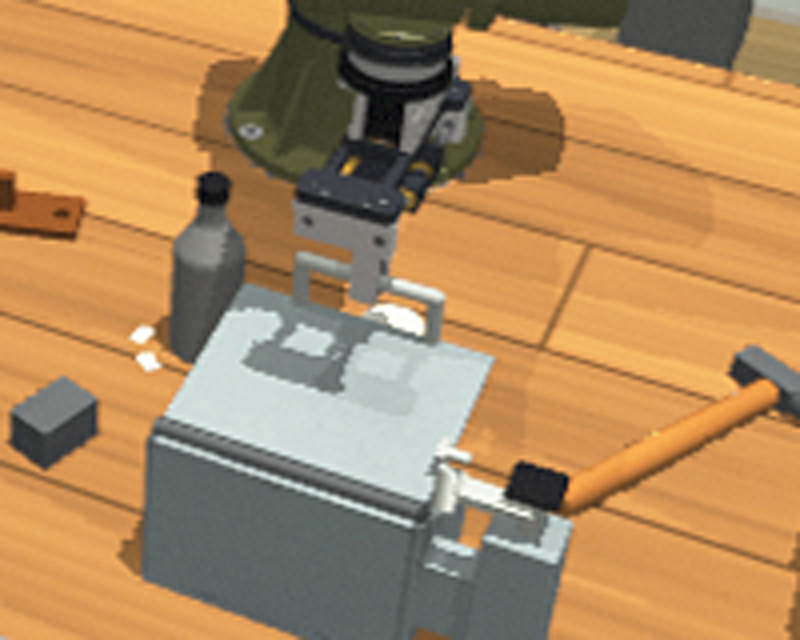

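The door is rising with the bar held. I'll carry on along the arc.

```bash
python3 -m jog '[[0,0.93,-1.70,0,0,0,0],[0,1.08,-1.58,0,0,0,0],[0,1.21,-1.46,0,0,0,0],[0,1.38,-1.30,0,0,0,0],[0,1.52,-1.12,0,0,0,0],[0,1.64,-0.94,0,0,0,0]]';  python3 -m jog '[[0,1.75,-0.73,0,0,0,0],[0,1.82,-0.52,0,0,0,0],[0,1.87,-0.30,0,0,0,0],[0,1.89,-0.07,0,0,0,0],[0,1.88,0.15,0,0,0,0],[0,1.86,0.37,0,0,0,0],[0,0,0,0,0,0,0]]'; python3 - <<'E'
from h import *
c=vision.camera("scene"); crop(c["color"],300,100,200,160,4,"d2.png")
E
```

```text
clock: 3.95
eef_pos: [558.5, 166.8, 267.6]
eef_rot: [3.142, 0.0, 1.581]
wrist_force: [-8.6, -2.2, 6.9]
finger_gap: 11.3
clock: 4.65
eef_pos: [671.3, 167.5, 275.7]
eef_rot: [3.14, 0.0, 1.58]
wrist_force: [0.7, -3.3, 2.6]
finger_gap: 11.6
```

View pics/d2.png

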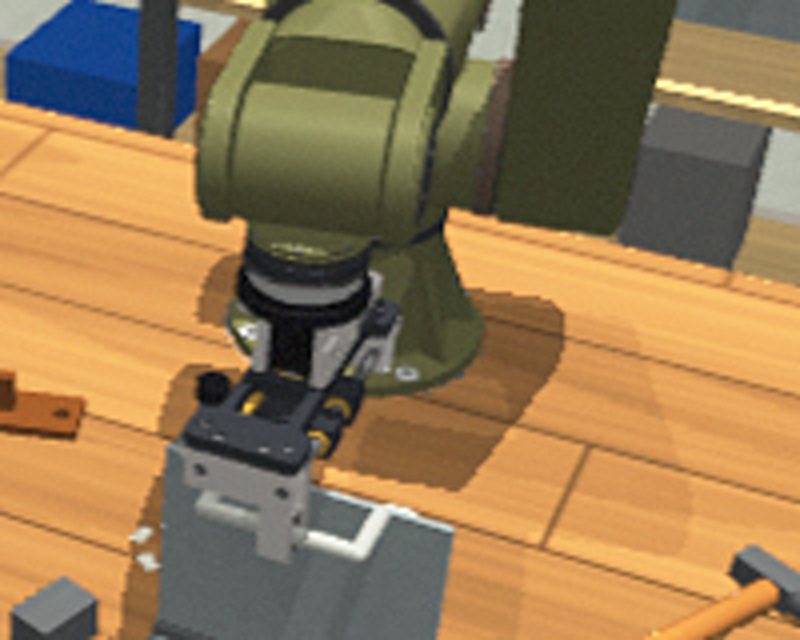

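```bash
python3 -m jog '[[0,-0.5,0,0,0,0,0],[0,-0.5,0,0,0,0,10],[0,0,0,0,0,0,30],[0,0,0,0,0,0,30],[0,0,0,0,0,0,30]]'; python3 - <<'E'
from h import *
c=vision.camera("scene"); crop(c["color"],300,160,200,160,4,"d3.png")
s=monitor.read_state(); c=vision.camera("wrist"); cv2.imwrite("pics/w3.png",c["color"])
print(s["finger_gap"],s["eef_pos"],s["wrist_force"])
E
```

```text
clock: 5.2
eef_pos: [659.7, 168.1, 275.4]
eef_rot: [-3.141, -0.0, 1.581]
wrist_force: [-0.6, 0.1, -0.1]
finger_gap: 27.7
28.20193055556856 [659.73749297 168.06777254 275.23868918] [-0.987072    0.22099731 -1.08517917]
```

View pics/d3.png

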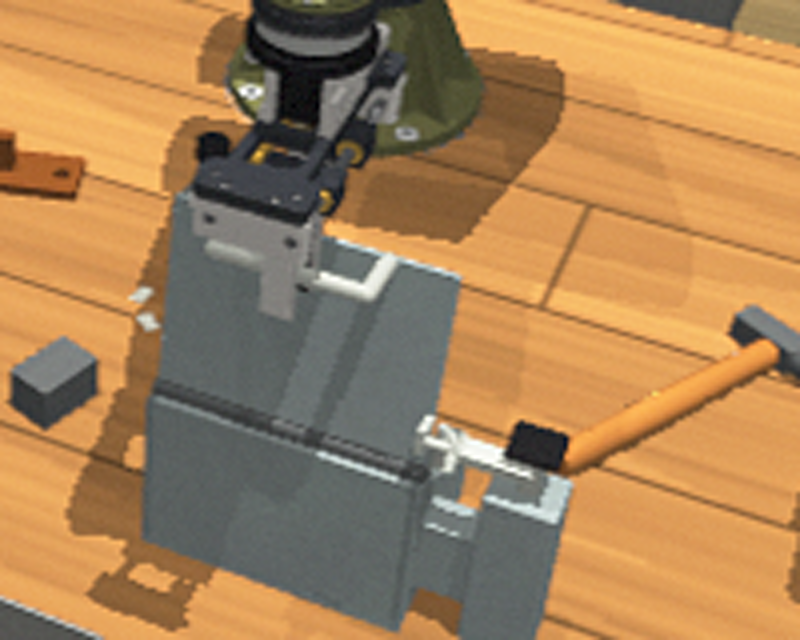

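View pics/w3.png

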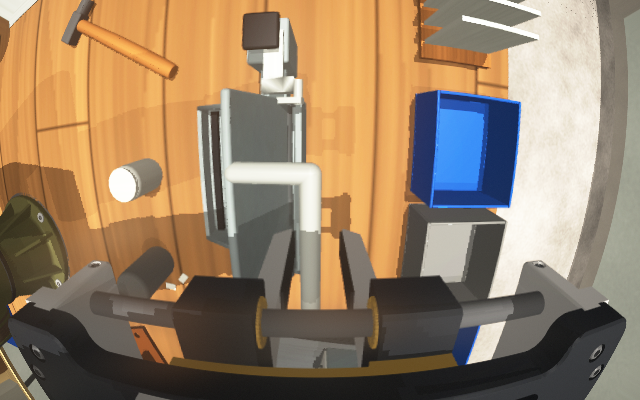

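```bash
python3 - <<'E'
from h import *
s=monitor.read_state(); c=vision.camera("wrist")
for q in ((262,31),(244,15),(278,48)): print(wplane(c,s,*q,180))
E
python3 plan.py 660 168 330 1.581 2 640 0 330 2.28 6 545 -168 150 2.97 7
```

```text
[610.47860421 323.51440666 180.        ]
[593.45940393 340.48046468 180.        ]
[625.12639128 306.72772842 180.        ]
at [659.8 168.1 275.3] [-3.141  0.     1.581] t 5.35
[-0.0, 0.01, -2.74, -0.0, 0.0, -0.0]
[-0.01, 0.01, -2.73, -0.001, 0.0, -0.0]
 -> [660. 168. 330.] [3.141 0.    1.581]
[-2.8, -0.36, -0.0, 0.0, 0.0, -0.117]
[-2.73, -0.69, -0.0, 0.0, 0.0, -0.116]
[-2.64, -1.0, -0.0, 0.0, 0.0, -0.117]
[-2.5, -1.3, -0.0, 0.0, 0.0, -0.116]
[-2.33, -1.58, -0.0, 0.0, 0.0, -0.117]
[-2.14, -1.84, -0.01, 0.0, 0.0, -0.116]
 -> [640.  -0. 330.] [3.141 0.    2.28 ]
[-0.94, -2.59, 2.57, 0.0, 0.0, -0.099]
[-0.67, -2.68, 2.57, 0.0, 0.0, -0.099]
[-0.41, -2.72, 2.57, 0.0, 0.0, -0.098]
[-0.14, -2.76, 2.58, 0.0, 0.0, -0.099]
[0.13, -2.75, 2.57, 0.0, 0.0, -0.098]
[0.4, -2.73, 2.57, 0.0, 0.0, -0.099]
[0.67, -2.67, 2.57, 0.0, 0.0, -0.098]
 -> [ 545. -168.  150.] [3.142 0.    2.97 ]
```

```bash
python3 -m jog '[[0,0,-2.74,0,0,0,30],[0,0,-2.73,0,0,0,30],[-2.8,-0.36,0,0,0,-0.117,30],[-2.73,-0.69,0,0,0,-0.116,40],[-2.64,-1.0,0,0,0,-0.117,60],[-2.5,-1.3,0,0,0,-0.116,80],[-2.33,-1.58,0,0,0,-0.117,80],[-2.14,-1.84,0,0,0,-0.116,80]]';python3 -m jog '[[-0.94,-2.59,2.57,0,0,-0.099,80],[-0.67,-2.68,2.57,0,0,-0.099,80],[-0.41,-2.72,2.57,0,0,-0.098,80],[-0.14,-2.76,2.58,0,0,-0.099,80],[0.13,-2.75,2.57,0,0,-0.098,80],[0.4,-2.73,2.57,0,0,-0.099,80],[0.67,-2.67,2.57,0,0,-0.098,80],[0,0,0,0,0,0,80]]'
python3 - <<'E'
from h import *
s=monitor.read_state(); c=vision.camera("wrist"); cv2.imwrite("pics/w4.png",c["color"])
import pickle; pickle.dump((s,c),open("w4.pkl","wb"))
print(s["eef_pos"],s["eef_rot"])
E
```

```text
clock: 6.15
eef_pos: [639.6, -1.1, 330.1]
eef_rot: [-3.141, -0.0, 2.285]
wrist_force: [-0.9, -0.1, 0.8]
finger_gap: 64.9
clock: 6.95
eef_pos: [542.2, -169.7, 146.9]
eef_rot: [3.141, -0.005, 2.97]
wrist_force: [-0.2, 0.2, 0.6]
finger_gap: 75.0
[ 542.2239621  -169.65183561  146.94188412] [ 3.1408364  -0.00549004  2.97017748]
```

View pics/w4.png

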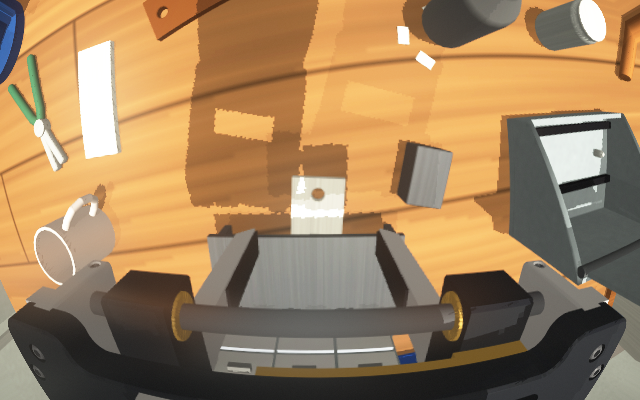

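The wrist view shows the silver jig end with corners near (291,177) and (345,178) and the hole at (318,194), just in front of the riser edge at row ~235. I'll do the close crop and measure it.

```bash
python3 - <<'E'
from h import *
import pickle
s,c=pickle.load(open("w4.pkl","rb")); crop(c["color"],270,160,100,90,7,"w4c.png")
for n,q in dict(L=(291.5,177.5),Rr=(345,178),h=(318,194),L2=(290.5,230),R2=(344,231)).items(): print(n,wplane(c,s,*q,10).round(1))
E
```

```text
L [ 524.3 -193.5   10. ]
Rr [ 534.4 -138.4   10. ]
h [ 546.6 -169.2   10. ]
L2 [ 581.6 -205.9   10. ]
R2 [ 592.8 -148.2   10. ]
```

View pics/w4c.png

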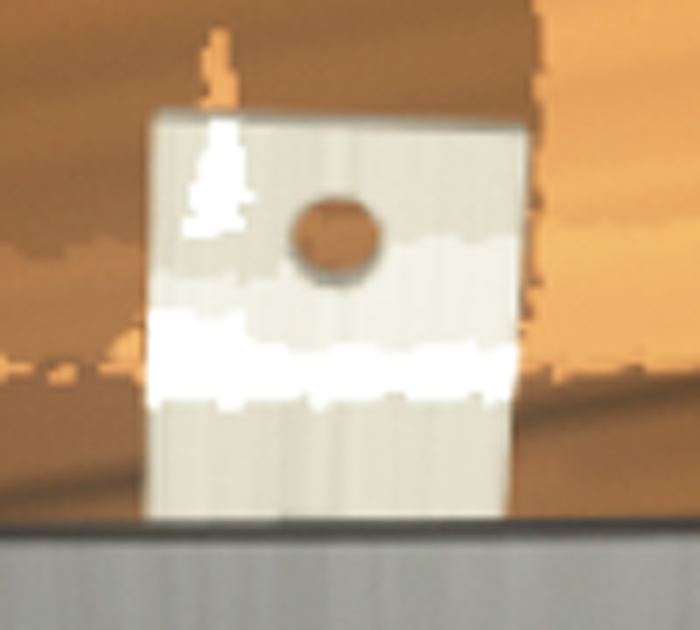

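```bash
python3 - <<'E'
from h import *
import pickle
s,c=pickle.load(open("w4.pkl","rb"))
f=lambda u,v,z:wplane(c,s,270+(u+.5)/7-.5,160+(v+.5)/7-.5,z)
L,Q,h,L2,Q2=f(153,112,10),f(527,125,10),f(337,238,8),f(145,515,10),f(505,515,10)
e=(L+Q)/2
for p in (L,Q,e,h,L2,Q2): print(p.round(1))
print(np.linalg.norm(L-Q), "yaw edge",np.arctan2(*(Q-L)[[1,0]])-np.pi/2,"sides",np.arctan2(*(L2-L)[[1,0]]),np.arctan2(*(Q2-Q)[[1,0]]),"e-h",np.arctan2(*(h-e)[[1,0]]), np.linalg.norm(h-e))
r=[f(u,524,61) for u in(0,690)]; print(r,np.arctan2(*(r[1]-r[0])[[1,0]])-np.pi/2)
E
```

```text
[ 522.3 -193.2   10. ]
[ 533.8 -138.5   10. ]
[ 528.  -165.8   10. ]
[ 546.6 -169.5    8. ]
[ 585.2 -206.8   10. ]
[ 594.9 -151.1   10. ]
55.85621627016745 yaw edge -0.2075988499827599 sides -0.2143153282385709 -0.20267943749697712 e-h -0.19624944416318477 19.041486069219705
[array([ 564.17745008, -218.2453842 ,   61.        ]), array([ 579.99990698, -127.80714324,   61.        ])] -0.17320022714505168
```

The jig's yaw is about -0.207 and its end centre is at (528,-166), 43 mm in front of the riser, with a width of 55.9 mm against 56. All consistent. Next I'll grip the plate edges and pull along its own axis.

```bash
python3 plan.py 544.6 -169.3 60 2.935 3 544.6 -169.3 3 2.935 3
```

```text
at [ 543.8 -168.7  149. ] [ 3.141e+00 -3.000e-03  2.967e+00] t 7.0
[-0.04, -0.02, 2.97, 0.0, -0.001, 0.011]
[-0.04, -0.01, 2.97, 0.0, -0.001, 0.011]
[-0.03, -0.02, 2.96, 0.001, -0.001, 0.01]
 -> [ 544.6 -169.3   60. ] [-3.141  0.     2.935]
[0.0, 0.0, 1.9, -0.0, 0.0, 0.0]
[0.0, 0.0, 1.9, -0.0, 0.0, 0.0]
[0.0, 0.01, 1.9, -0.0, 0.0, 0.0]
 -> [ 544.6 -169.3    3. ] [-3.141  0.     2.935]
```

```bash
python3 -m jog '[[0,-0.07,3,0,0,0.012,80],[0,-0.06,3,0,0,0.012,80],[0,0,3,0,0,0.011,80],[0,0,2.9,0,0,0,80],[0,0,1.9,0,0,0,80],[0,0,0.85,0,0,0,80],[0,0,0,0,0,0,80]]' 50; python3 - <<'E'
from h import *
s=monitor.read_state(); c=vision.camera("wrist"); cv2.imwrite("pics/w5.png",c["color"])
print(s["eef_pos"],s["eef_rot"],s["wrist_force"])
E
```

```text
clock: 7.7
eef_pos: [544.9, -168.7, 3.7]
eef_rot: [3.141, -0.0, 2.935]
wrist_force: [0.2, -0.1, 0.2]
finger_gap: 75.2
[ 544.93414869 -168.70547067    3.69364775] [ 3.14149593e+00 -4.03961503e-04  2.93460756e+00] [ 0.17787675 -0.08687716  0.20143154]
```

View pics/w5.png

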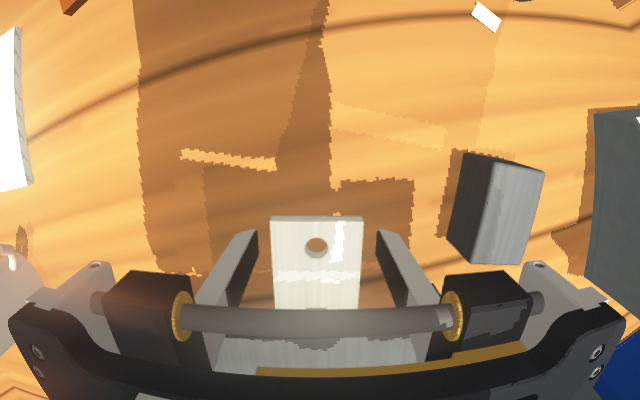

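The plate (x 270 to 362) sits centred between the fingers and square to them. I'll close on it and pull 110 mm.

```bash
python3 -m jog '[[0,0,0,0,0,0,40],[0,0,0,0,0,0,40],[0,0,0,0,0,0,40],[0,0,0,0,0,0,40]]' 50;python3 -m jog '[[0.8,0,0,0,0,0,40],[1.7,0,0,0,0,0,40],[1.8,0,0,0,0,0,40],[1.8,0,0,0,0,0,40],[1.8,0,0,0,0,0,40],[1.8,0,0,0,0,0,40],[1.3,0,0,0,0,0,40],[0,0,0,0,0,0,40]]'; python3 - <<'E'
from h import *
s=monitor.read_state(); print(s["eef_pos"],s["wrist_force"])
c=vision.camera("top"); crop(c["color"],300,90,130,120,5,"t5.png")
E
```

```text
clock: 8.15
eef_pos: [545.0, -169.4, 4.6]
eef_rot: [-3.142, 0.001, 2.935]
wrist_force: [-0.9, 1.6, 6.2]
finger_gap: 55.1
clock: 8.95
eef_pos: [435.6, -146.5, 4.5]
eef_rot: [-3.141, 0.0, 2.935]
wrist_force: [-9.2, 0.0, 16.1]
finger_gap: 55.2
[ 435.58097696 -146.533146      4.48925974] [-9.23049652  0.03769983 16.0518435 ]
```

View pics/t5.png

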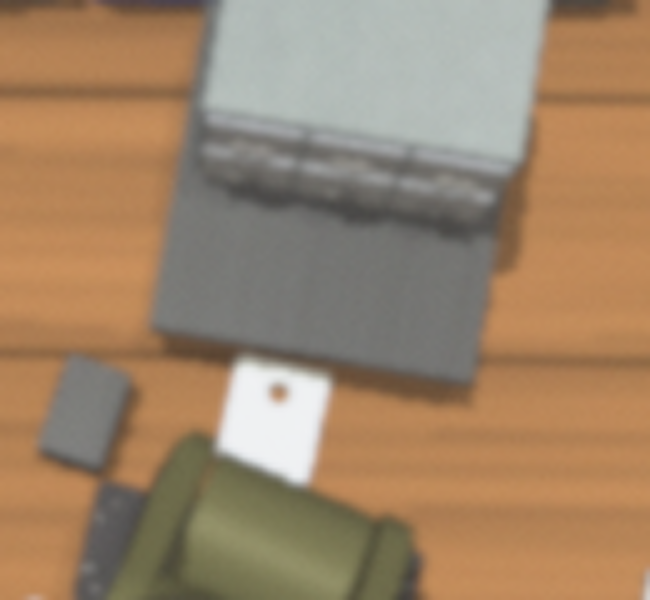

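```bash
python3 -m jog '[[0,0,0,0,0,0,75],[0,0,0,0,0,0,75],[0,0,-3,0,0,0,75]]'; python3 plan.py 450 -150 120 2.66 2 495 -159 150 1.364 9
```

```text
clock: 9.3
eef_pos: [434.8, -145.9, 31.5]
eef_rot: [3.14, -0.006, 2.935]
wrist_force: [0.2, 0.3, -0.0]
finger_gap: 70.1
at [ 434.8 -145.9   31.5] [ 3.14  -0.006  2.935] t 9.3
[-0.76, -0.04, -4.43, 0.0, -0.003, 0.137]
[-0.78, 0.06, -4.43, 0.0, -0.003, 0.138]
 -> [ 450. -150.  120.] [ 3.141 -0.     2.66 ]
[-0.49, 0.14, -0.33, 0.0, -0.0, 0.144]
[-0.46, 0.22, -0.34, 0.0, -0.0, 0.144]
[-0.43, 0.27, -0.33, 0.0, -0.0, 0.144]
[-0.38, 0.34, -0.33, 0.0, -0.0, 0.144]
[-0.34, 0.38, -0.34, 0.0, -0.0, 0.144]
[-0.27, 0.43, -0.33, 0.0, -0.0, 0.144]
[-0.21, 0.47, -0.33, 0.0, -0.0, 0.144]
[-0.14, 0.49, -0.34, 0.0, -0.0, 0.144]
[-0.06, 0.5, -0.33, 0.0, -0.0, 0.144]
 -> [ 495. -159.  150.] [ 3.142 -0.     1.364]
```

```bash
python3 -m jog '[[-0.76,-0.04,-4.4,0,0,0.137,75],[-0.78,0.06,-4.4,0,0,0.138,75],[-0.49,0.14,-0.33,0,0,0.144,75],[-0.46,0.22,-0.34,0,0,0.144,75],[-0.43,0.27,-0.33,0,0,0.144,75],[-0.38,0.34,-0.33,0,0,0.144,75],[-0.34,0.38,-0.34,0,0,0.144,75],[-0.27,0.43,-0.33,0,0,0.144,75]]';python3 -m jog '[[-0.21,0.47,-0.33,0,0,0.144,75],[-0.14,0.49,-0.34,0,0,0.144,75],[-0.06,0.5,-0.33,0,0,0.144,75],[0,0,0,0,0,0,75],[0,0,0,0,0,0,75]]'
python3 - <<'E'
from h import *
import pickle
s=monitor.read_state(); c=vision.camera("wrist"); cv2.imwrite("pics/w6.png",c["color"]); pickle.dump((s,c),open("w6.pkl","wb"))
print(s["eef_pos"],s["eef_rot"])
E
```

```text
clock: 10.1
eef_pos: [481.6, -156.6, 141.6]
eef_rot: [-3.141, -0.0, 1.79]
wrist_force: [1.4, 0.5, -0.9]
finger_gap: 70.9
clock: 10.6
eef_pos: [496.4, -159.5, 151.3]
eef_rot: [-3.141, -0.0, 1.368]
wrist_force: [-0.1, -0.1, -0.2]
finger_gap: 71.0
[ 496.37386736 -159.45503536  151.34609647] [-3.14097857e+00 -9.58105534e-05  1.36826098e+00]
```

View pics/w6.png

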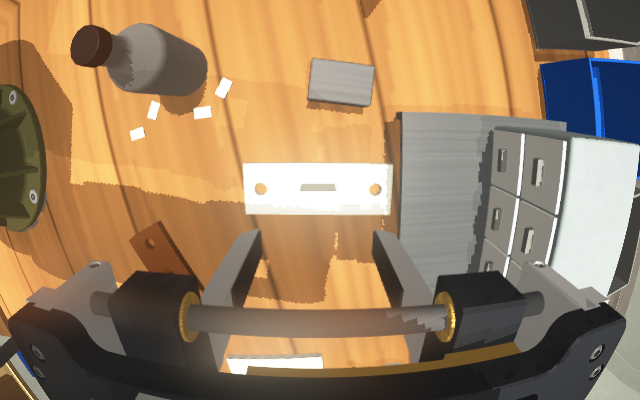

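```bash
python3 - <<'E'
from h import *
import pickle
s,c=pickle.load(open("w6.pkl","rb")); crop(c["color"],235,155,165,68,4.8,"w6c.png")
g=cv2.cvtColor(c["color"],cv2.COLOR_BGR2GRAY)
hs=[]
for (u,v) in ((260,189),(375,189)):
    sub=g[v-10:v+11,u-10:u+11]; m=(sub<190).astype(np.uint8); n,l,st,ce=cv2.connectedComponentsWithStats(m)
    k=[i for i in range(1,n) if l[10,10]==i][0]; q=ce[k]+[u-10,v-10]; print(q,st[k]); hs.append(wplane(c,s,*q,9))
print(hs,(hs[0]+hs[1])/2,np.linalg.norm(hs[1]-hs[0]),np.arctan2(*(hs[1]-hs[0])[[1,0]]))
E
```

```text
Traceback (most recent call last):
IndexError: list index out of range
```

View pics/w6c.png

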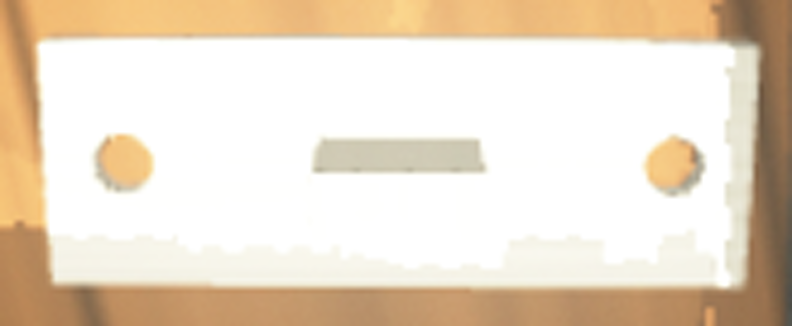

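```bash
python3 - <<'E'
from h import *
import pickle
s,c=pickle.load(open("w6.pkl","rb"))
f=lambda u,v,z:wplane(c,s,235+(u+.5)/4.8-.5,155+(v+.5)/4.8-.5,z)
a,b=f(124,161,10),f(674,165,10); print(a,b,(a+b)/2,np.linalg.norm(b-a),np.arctan2(*(b-a)[[1,0]]))
C=[f(38,40,10),f(759,43,10),f(743,288,10),f(52,285,10)]; print(np.mean(C,0),np.linalg.norm(C[0]-C[1]),np.linalg.norm(C[3]-C[2]),np.linalg.norm(C[0]-C[3]),np.arctan2(*(C[1]-C[0])[[1,0]]),np.arctan2(*(C[2]-C[3])[[1,0]]))
a,b=f(313,172,46),f(486,172,46);print("rib edge",a,b,(a+b)/2,np.linalg.norm(a-b))
E
python3 plan.py 497 -159.5 80 1.364 3
```

```text
[ 437.80287241 -146.43478832   10.        ] [ 558.65372155 -172.26339963   10.        ] [ 498.22829698 -159.34909397   10.        ] 123.5801153021639 -0.21055530324927677
[ 497.87707064 -159.99525833   10.        ] 160.3220853409921 160.10826728543935 57.215672917975084 -0.20718219457747022 -0.2077567013485929
rib edge [ 482.78830463 -149.26168054   46.        ] [ 516.29669615 -156.16153545   46.        ] [ 499.54250039 -152.711608     46.        ] 34.21140599732338
at [ 496.3 -159.5  151.4] [-3.141 -0.     1.368] t 10.65
[0.0, 0.02, 2.38, -0.0, -0.0, 0.001]
[0.01, 0.03, 2.38, -0.0, -0.0, 0.001]
[-0.0, 0.02, 2.38, -0.001, -0.0, 0.002]
 -> [ 497.  -159.5   80. ] [ 3.141 -0.     1.364]
```

```bash
python3 -m jog '[[0,0.06,3.5,0,0,0.002,70],[0.01,0.06,3.5,0,0,0.002,70],[0.01,0.06,3,0,0,0,70],[0,0,2.4,0,0,0,70],[0,0,1.3,0,0,0,70],[0,0,0,0,0,0,70]]' 50; python3 -c "
from h import *
s=monitor.read_state(); print(s['eef_pos'],s['eef_rot'],s['wrist_force'])"
```

```text
clock: 11.25
eef_pos: [497.6, -159.5, 13.5]
eef_rot: [-3.139, -0.0, 1.361]
wrist_force: [-0.3, -0.8, 0.0]
finger_gap: 65.6
[ 497.621623   -159.4519638    13.45113364] [-3.13891370e+00 -4.40716864e-04  1.36144821e+00] [-0.34200743 -0.83118907  0.04907119]
```

```bash
python3 -m jog '[[0,0,0,0,0,0,20],[0,0,0,0,0,0,20],[0,0,0,0,0,0,20],[0,0,0,0,0,0,20],[0,0,0,0,0,0,20]]' 45;  python3 -m jog '[[0,0,-1,0,0,0,20],[0,0,-3,0,0,0,20],[0,0,-4,0,0,0,20],[0,0,-4,0,0,0,20],[0,0,-4,0,0,0,20],[0,0,0,0,0,0,20]]'; python3 - <<'E'
from h import *
s=monitor.read_state();print(s["eef_pos"],s["wrist_force"],s["moment"],s["finger_gap"]);c=vision.camera("wrist"); cv2.imwrite("pics/w7.png",c["color"]); 
E
```

```text
clock: 11.75
eef_pos: [498.7, -159.8, 15.3]
eef_rot: [3.141, 0.0, 1.36]
wrist_force: [-2.9, 1.3, 7.0]
finger_gap: 35.6
clock: 12.35
eef_pos: [500.3, -160.4, 180.4]
eef_rot: [3.133, 0.001, 1.36]
wrist_force: [0.5, -0.2, -3.6]
finger_gap: 37.5
[ 500.29020938 -160.40343504  180.42541526] [ 0.46881899 -0.19304751 -3.62764682] [-0.03869882  0.05571392 -0.03011169] 37.53442185340279
```

View pics/w7.png

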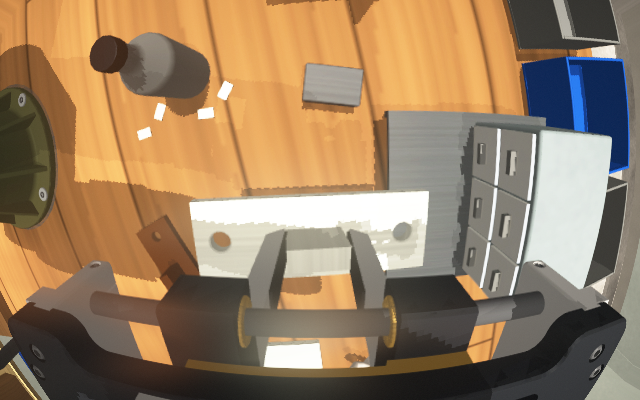

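```bash
cat > held.py <<'E'
from h import *
from scipy.optimize import least_squares
import sys
def held(c,uv1,uv2,cz):
    T=np.linalg.inv(np.array(c["tool_from_camera"]))
    def pr(P):
        p=T[:3,:3]@P+T[:3,3]; n=np.hypot(p[0],p[1]); r=c["fx"]*np.arctan2(n,p[2]); return np.array([c["cx"]+r*p[0]/n,c["cy"]+r*p[1]/n])
    def f(x):
        cx,cy,a,b=x; d=62*np.array([-np.sin(b)*np.cos(a),np.cos(b)*np.cos(a),np.sin(a)]); ctr=np.array([cx,cy,cz])
        return np.r_[pr(ctr-d)-uv1,pr(ctr+d)-uv2]
    r=least_squares(f,[0,0,0,0]); return r.x.round(3),r.cost
E
python3 - <<'E'
from held import *
c=vision.camera("wrist"); im=c["color"]; cv2.imwrite("pics/w8.png",im); crop(im,180,180,260,110,3,"w8c.png")
for z in (3,5): print(held(c,np.array([221,240]),np.array([402,231]),z))
s=monitor.read_state(); print(s["finger_gap"],s["eef_rot"])
E
```

```text
(array([2.764, 2.832, 0.305, 0.076]), np.float64(5.412216898540318e-26))
(array([1.896, 2.091, 0.269, 0.059]), np.float64(1.336615625547722e-23))
37.35751759484375 [3.14074841e+00 1.62554014e-04 1.35982990e+00]
```

View pics/w8c.png

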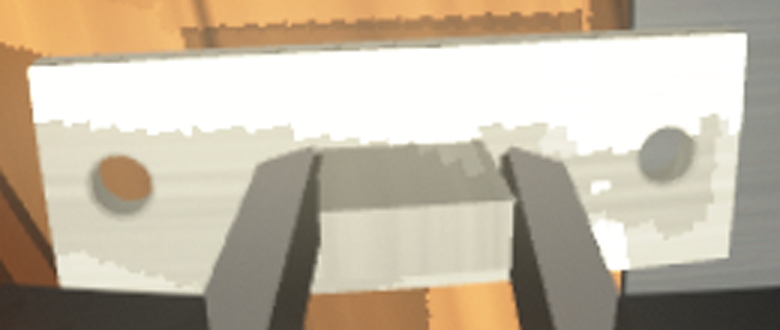

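```bash
cat >> held.py <<'E'
def pnp(c,obj,uv):
    # obj in jig frame (mm), uv pixels -> jig pose in tool frame
    uv=np.array(uv,float)-[c["cx"],c["cy"]]; r=np.linalg.norm(uv,axis=1); th=r/c["fx"]; n=uv*(np.tan(th)/r)[:,None]
    ok,rv,t=cv2.solvePnP(np.array(obj,float),n,np.eye(3),None,flags=cv2.SOLVEPNP_ITERATIVE)
    pr=cv2.projectPoints(np.array(obj,float),rv,t,np.eye(3),None)[0][:,0]
    T=np.eye(4);T[:3,:3]=cv2.Rodrigues(rv)[0];T[:3,3]=t[:,0]; T=np.array(c["tool_from_camera"])@T
    return T,(pr-n)*c["fx"]
E
python3 - <<'E'
from held import *
c=vision.camera("wrist")
k=lambda u,v:(180+(u+.5)/3-.5,180+(v+.5)/3-.5)
# jig x along tool y (image right), top z up (=-tool z); jig y = ? tool x = image up. jig: x=tool y, z=-tool z -> y = z cross x = -tz x ty = tx
obj=[(-80,28,10),(80,28,10),(80,-28,10),(-62,0,10),(62,0,10)]
uv=[k(29,68),k(746,36),k(728,258),k(122,181),k(667,152)]
T,e=pnp(c,obj,uv); print(T.round(3)); print(e.round(2))
E
```

```text
[[ 3.6000e-02  9.9900e-01 -3.0000e-03 -8.8400e-01]
 [ 9.9900e-01 -3.6000e-02  4.0000e-02 -3.3640e+00]
 [ 4.0000e-02 -5.0000e-03 -9.9900e-01  2.0351e+01]
 [ 0.0000e+00  0.0000e+00  0.0000e+00  1.0000e+00]]
[[ 0.24 -0.32]
 [ 0.27 -0.77]
 [-0.1  -0.52]
 [-0.11  0.33]
 [-0.32  1.3 ]]
```

```bash
python3 plan.py 520 -20 230 3.151 13 548 164 230 3.151 7
```

```text
at [ 498.  -159.5  173.9] [-3.14 -0.    1.36] t 12.5
[1.09, -0.06, -0.43, -0.0, -0.0, -0.138]
[1.08, 0.09, -0.43, -0.0, -0.0, -0.138]
[1.06, 0.24, -0.43, -0.0, -0.0, -0.138]
[1.02, 0.38, -0.44, -0.0, -0.0, -0.138]
[0.95, 0.52, -0.43, -0.0, -0.0, -0.138]
[0.88, 0.64, -0.43, -0.0, -0.0, -0.138]
[0.77, 0.76, -0.43, -0.0, -0.0, -0.138]
[0.67, 0.86, -0.43, 0.0, -0.0, -0.138]
[0.54, 0.94, -0.43, 0.0, -0.0, -0.137]
[0.41, 1.01, -0.43, 0.0, -0.0, -0.138]
[0.26, 1.05, -0.44, 0.0, -0.0, -0.137]
[0.12, 1.08, -0.43, 0.0, -0.001, -0.138]
[-0.03, 1.09, -0.43, 0.0, -0.0, -0.137]
 -> [520. -20. 230.] [ 3.141 -0.    -3.132]
[-0.42, 2.62, 0.0, 0.0, -0.0, -0.0]
[-0.43, 2.63, 0.0, 0.0, -0.0, -0.0]
[-0.42, 2.62, 0.0, 0.0, -0.0, -0.0]
[-0.43, 2.63, 0.0, 0.0, -0.0, -0.0]
[-0.42, 2.62, 0.01, 0.0, -0.0, -0.0]
[-0.42, 2.63, -0.0, 0.0, -0.0, -0.0]
[-0.43, 2.62, -0.0, 0.0, -0.0, -0.0]
 -> [548. 164. 230.] [ 3.141 -0.    -3.132]
```

```bash
python3 -m jog '[[0.5,0,-0.3,0,0,-0.06,20],[1.09,0,-0.43,0,0,-0.138,20],[1.08,0.1,-0.43,0,0,-0.138,20],[1.06,0.24,-0.43,0,0,-0.138,20],[1.02,0.38,-0.44,0,0,-0.138,20],[0.95,0.52,-0.43,0,0,-0.138,20],[0.88,0.64,-0.43,0,0,-0.138,20],[0.77,0.76,-0.43,0,0,-0.138,20]]' 60;python3 -m jog '[[0.67,0.86,-0.43,0,0,-0.138,20],[0.54,0.94,-0.43,0,0,-0.137,20],[0.41,1.01,-0.43,0,0,-0.138,20],[0.26,1.05,-0.44,0,0,-0.137,20],[0.12,1.08,-0.43,0,0,-0.138,20],[-0.03,1.09,-0.43,0,0,-0.1,20],[0,0.5,0,0,0,0,20],[0,0,0,0,0,0,20]]'; python3 plan.py 545 164 200 3.151 9;  python3 - <<'E'
from h import *
import pickle
s=monitor.read_state();print(s["wrist_force"],s["finger_gap"]);c=vision.camera("wrist"); cv2.imwrite("pics/w9.png",c["color"]); pickle.dump((s,c),open("w9.pkl","wb"))
crop(c["color"],180,180,260,110,3,"w9c.png")
E
```

```text
clock: 13.3
eef_pos: [506.9, -78.7, 206.2]
eef_rot: [-3.14, -0.003, 2.391]
wrist_force: [-0.7, -0.3, -2.7]
finger_gap: 37.3
clock: 14.1
eef_pos: [513.3, -9.0, 232.5]
eef_rot: [3.141, -0.002, -3.112]
wrist_force: [1.2, 0.1, -3.2]
finger_gap: 37.0
at [513.3  -9.  232.5] [ 3.141e+00 -2.000e-03 -3.112e+00] t 14.1
[-0.41, 1.91, 0.36, 0.0, -0.0, 0.002]
[-0.41, 1.91, 0.36, 0.0, -0.0, 0.002]
[-0.4, 1.91, 0.36, 0.0, -0.0, 0.002]
[-0.4, 1.92, 0.37, 0.0, -0.0, 0.002]
[-0.39, 1.91, 0.36, 0.0, -0.0, 0.002]
[-0.4, 1.92, 0.36, 0.0, -0.001, 0.003]
[-0.38, 1.91, 0.36, 0.0, -0.0, 0.002]
[-0.38, 1.92, 0.36, 0.0, -0.001, 0.003]
[-0.38, 1.91, 0.36, 0.0, -0.0, 0.002]
 -> [545. 164. 200.] [ 3.141 -0.    -3.132]
[ 1.16774662  0.09242068 -3.1905109 ] 36.985145737561844
```

View pics/w9.png

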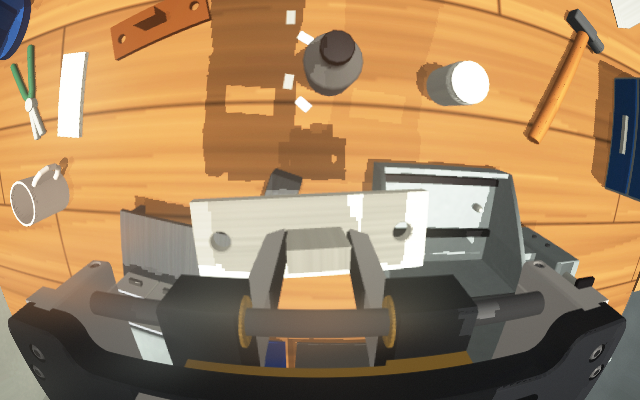

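View pics/w9c.png

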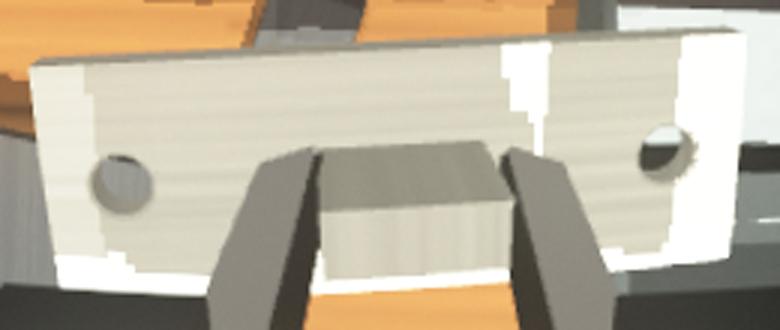

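```bash
python3 - <<'E'
from held import *
import pickle
s,c=pickle.load(open("w9.pkl","rb"))
k=lambda u,v:(180+(u+.5)/3-.5,180+(v+.5)/3-.5)
obj=[(-80,28,10),(80,28,10),(80,-28,10),(-80,-28,10),(-62,0,10),(62,0,10),(-18,7,46),(18,7,46),(-18,-7,46),(18,-7,46),(18,7,10)]
uv=[k(34,68),k(744,36),k(730,260),k(57,285),k(122,182),k(667,153),k(317,210),k(513,200),k(325,280),k(510,272),k(485,142)]
for sel in (range(11),range(6)):
    T,e=pnp(c,[obj[i] for i in sel],[uv[i] for i in sel]); print(T.round(3)); print(e.round(1).tolist())
E
```

```text
[[ 1.0000e-02  9.9900e-01  3.2000e-02 -1.4110e+00]
 [ 9.9600e-01 -1.3000e-02  9.1000e-02 -3.6750e+00]
 [ 9.2000e-02  3.1000e-02 -9.9500e-01  1.9595e+01]
 [ 0.0000e+00  0.0000e+00  0.0000e+00  1.0000e+00]]
[[-1.1, -2.2], [1.1, 0.4], [-1.6, -0.5], [2.6, 2.8], [0.2, -0.2], [0.3, 1.6], [-0.0, 0.3], [0.3, 0.4], [-1.4, -0.2], [0.6, -1.0], [-1.0, -1.1]]
[[ 0.026  0.998  0.057 -1.603]
 [ 0.998 -0.029  0.05  -4.602]
 [ 0.052  0.056 -0.997 19.936]
 [ 0.     0.     0.     1.   ]]
[[-1.2, -2.1], [0.1, -0.7], [-0.6, 0.2], [2.8, 2.1], [-0.6, -0.6], [-0.4, 1.3]]
```

```bash
python3 - <<'E'
from h import *
import pickle
c=vision.camera("top"); pickle.dump(c,open("t9.pkl","wb")); crop(c["color"],190,100,100,100,7,"t9.png")
s,c=pickle.load(open("w9.pkl","rb")); crop(c["color"],360,150,180,140,4,"w9l.png")
E
```

```text
(no output)
```

View pics/t9.png

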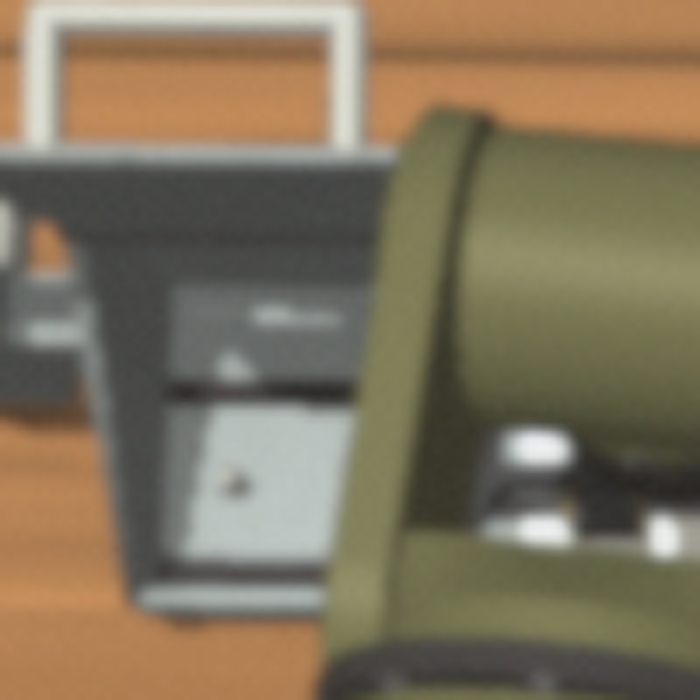

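View pics/w9l.png

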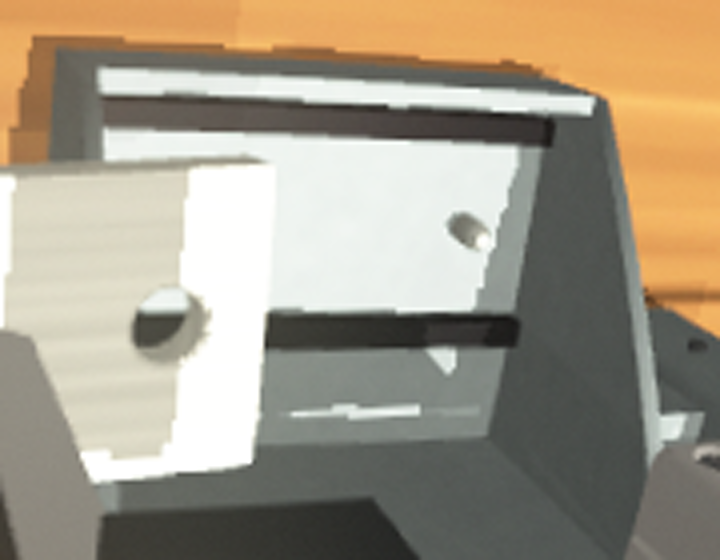

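```bash
python3 - <<'E'
from h import *
import pickle
t=pickle.load(open("t9.pkl","rb")); print("top",px2plane(t,190+(237.5)/7-.5,100+(485.5)/7-.5,20))
s,c=pickle.load(open("w9.pkl","rb"))
f=lambda u,v,z:wplane(c,s,360+(u+.5)/4-.5,150+(v+.5)/4-.5,z)
print("wrist tip",f(480,238,28),"base",f(456,226,12), "mid", f(469,231,20))
# strips: front strip rear edge (520,152 -> 104,130) ; rear strip front edge (265,312)-(515,318)
print(f(104,132,22),f(545,147,22),"rear",f(270,314,22),f(515,320,22))
E
```

```text
top [548.40521475 222.86555327  20.        ]
wrist tip [550.33165916 225.89285671  28.        ] base [550.65745356 224.13843944  12.        ] mid [550.13836025 225.45639656  20.        ]
[518.81162689  81.26393614  22.        ] [517.00023988 252.32153126  22.        ] rear [581.75218991 148.31632483  22.        ] [584.2051572  252.57025091  22.        ]
```

```bash
python3 plan.py 549.5 165.5 190 3.161 8 549.5 165.5 120 3.161 4
```

```text
at [513.4  -9.6 232.9] [ 3.142e+00 -2.000e-03 -3.112e+00] t 14.2
[-0.52, 2.17, 0.54, 0.0, -0.0, 0.001]
[-0.51, 2.18, 0.53, 0.0, -0.0, 0.001]
[-0.52, 2.17, 0.54, 0.0, -0.0, 0.001]
[-0.51, 2.18, 0.53, 0.0, -0.0, 0.001]
[-0.51, 2.18, 0.54, 0.0, -0.0, 0.002]
[-0.5, 2.17, 0.53, 0.0, -0.001, 0.001]
[-0.5, 2.18, 0.54, 0.0, -0.0, 0.002]
[-0.5, 2.18, 0.54, 0.0, -0.001, 0.001]
 -> [549.5 165.5 190. ] [ 3.142  0.    -3.122]
[0.0, -0.0, 1.75, 0.0, 0.0, 0.0]
[0.0, -0.0, 1.75, 0.0, 0.0, 0.0]
[0.0, -0.0, 1.75, 0.0, 0.0, 0.0]
[0.0, -0.0, 1.75, 0.0, 0.0, 0.0]
 -> [549.5 165.5 120. ] [ 3.142  0.    -3.122]
```

```bash
python3 -m jog '[[-0.52,1.5,0,0,0,0.02,20],[-0.51,2.2,0,0,0,0.02,20],[-0.52,2.3,0.4,0,0,0,20],[-0.51,2.4,0.8,0,0,0,20],[-0.51,2.4,0.8,0,0,0,20],[-0.5,2.4,0.8,0,0,0,20],[-0.5,2.4,0.8,0,0,0,20],[-0.5,1.9,0.7,0,0,0,20]]';python3 -m jog '[[0,0,1.75,0,0,0,20],[0,0,1.75,0,0,0,20],[0,0,1.75,0,0,0,20],[0,0,1.75,0,0,0,20],[0,0,0,-0.03,0,0,20],[0,0,0,-0.04,0,0,20],[0,0,0,0,0,0,20],[0,0,0,0,0,0,20]]'; python3 - <<'E'
from h import *
import pickle
s=monitor.read_state();print(s["eef_pos"],s["eef_rot"],s["wrist_force"],s["finger_gap"]);c=vision.camera("wrist"); cv2.imwrite("pics/w10.png",c["color"]); pickle.dump((s,c),open("w10.pkl","wb"))
crop(c["color"],180,170,260,120,3,"w10c.png")
E
```

```text
clock: 15.0
eef_pos: [554.7, 166.3, 189.8]
eef_rot: [-3.141, -0.001, 3.132]
wrist_force: [-0.3, -0.6, -3.4]
finger_gap: 37.0
clock: 15.8
eef_pos: [554.7, 165.0, 120.6]
eef_rot: [3.073, -0.0, 3.132]
wrist_force: [-0.1, -0.4, -3.6]
finger_gap: 36.9
[554.71615225 165.02538776 120.60737686] [ 3.07277898e+00 -4.55837610e-04  3.13204102e+00] [-0.07980886 -0.3544715  -3.56166384] 36.880911659484354
```

View pics/w10.png

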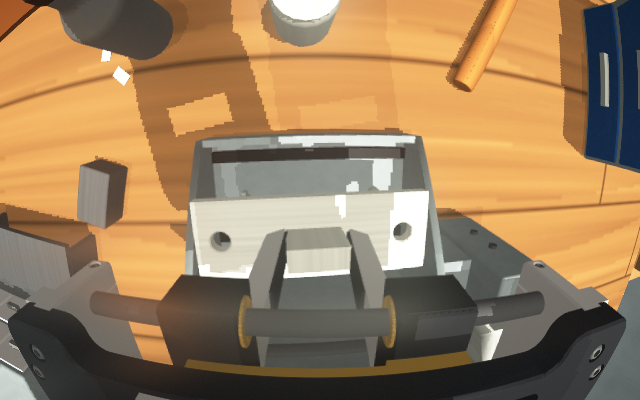

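View pics/w10c.png

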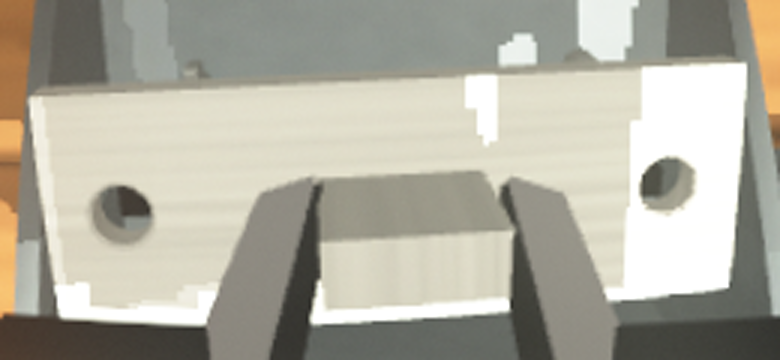

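```bash
python3 - <<'E'
from held import *
import pickle
c=vision.camera("scene"); crop(c["color"],300,180,160,120,5,"s10.png"); c2=vision.camera("top"); crop(c2["color"],190,100,110,100,7,"t10.png")
s,c=pickle.load(open("w10.pkl","rb"))
k=lambda u,v:(180+(u+.5)/3-.5,170+(v+.5)/3-.5)
f=lambda u,v,z:wplane(c,s,*k(u,v),z)
obj=[(-80,28,10),(80,28,10),(80,-28,10),(-62,0,10),(62,0,10)]
T,e=pnp(c,obj,[k(33,98),k(746,68),k(730,290),k(122,213),k(667,184)]);print(T.round(3),e.round(1).tolist())
M=np.eye(4); M[:3,:3]=R.from_euler('xyz',s["eef_rot"]).as_matrix(); M[:3,3]=s["eef_pos"]; print((M@T).round(3))
print(f(122,213,111),f(667,184,111))
E
```

```text
[[ 0.034  0.999  0.028 -2.045]
 [ 0.998 -0.035  0.042 -4.2  ]
 [ 0.043  0.026 -0.999 20.418]
 [ 0.     0.     0.     1.   ]] [[-0.2, -0.2], [0.0, -1.0], [-0.3, -0.1], [0.5, 0.1], [-0.0, 1.3]]
[[-2.40000e-02 -9.99000e-01 -2.80000e-02  5.56725e+02]
 [ 9.99000e-01 -2.40000e-02 -2.60000e-02  1.62220e+02]
 [ 2.60000e-02 -2.80000e-02  9.99000e-01  9.99480e+01]
 [ 0.00000e+00  0.00000e+00  0.00000e+00  1.00000e+00]]
[556.74904698 100.44816041 111.        ] [554.25545164 224.06732915 111.        ]
```

View pics/s10.png

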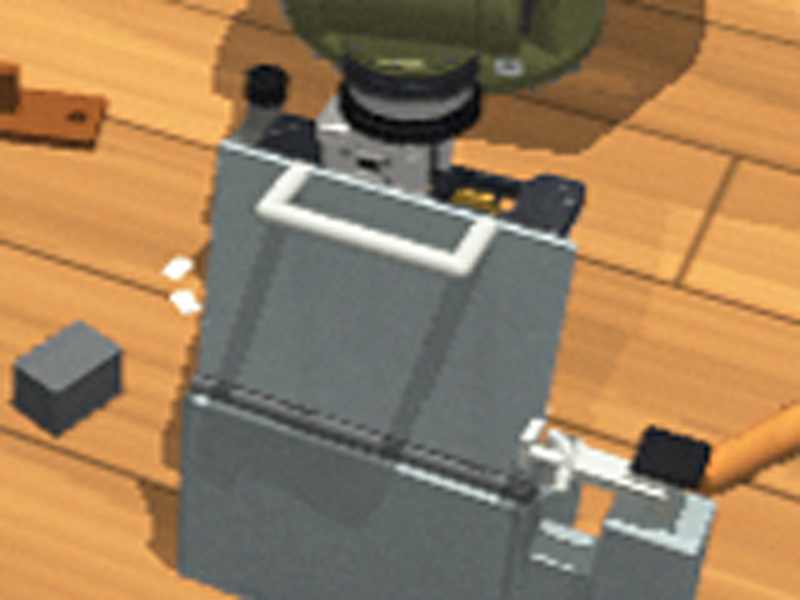

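View pics/t10.png

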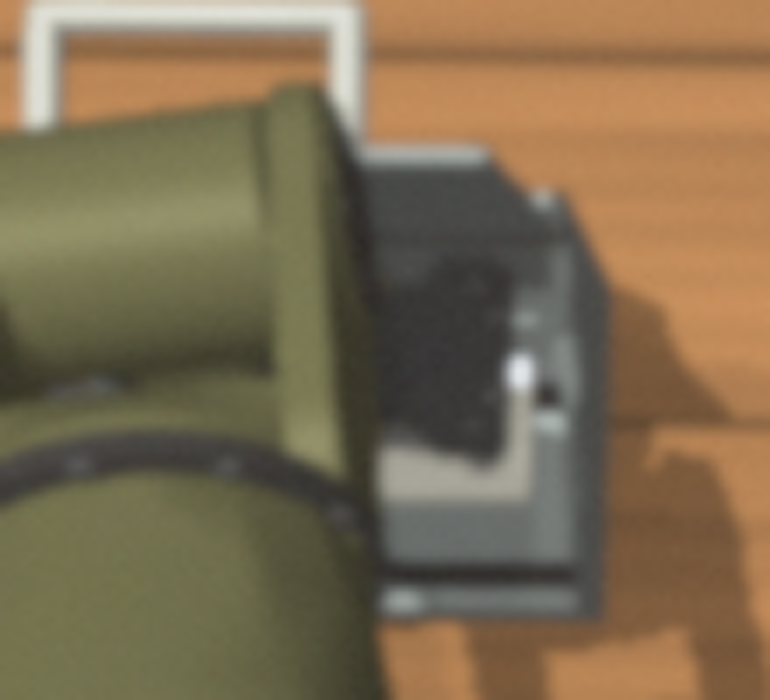

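```bash
python3 -m jog '[[0.25,0.06,0,0.025,0,0.006,20],[0.25,0.06,0,0,0,0.006,20],[0,-0.05,1.1,0,0,0,20],[0,-0.07,1.6,0,0,0,20],[0,-0.07,1.6,0,0,0,20],[0,-0.06,1.3,0,0,0,20],[0,-0.03,0.6,0,0,0,20],[0,0,0,0,0,0,20]]'; python3 - <<'E'
from h import *
import pickle
s=monitor.read_state();print(s["eef_pos"],s["eef_rot"],s["wrist_force"],s["finger_gap"]);c=vision.camera("wrist"); cv2.imwrite("pics/w11.png",c["color"]); pickle.dump((s,c),open("w11.pkl","wb"))
crop(c["color"],180,150,260,130,3,"w11c.png")
E
```

```text
clock: 16.75
eef_pos: [549.3, 166.8, 57.9]
eef_rot: [3.097, -0.002, 3.122]
wrist_force: [0.1, -0.5, -2.3]
finger_gap: 36.9
[549.28850407 166.77195836  57.92272228] [ 3.09681538e+00 -2.07237513e-03  3.12177028e+00] [ 0.09361125 -0.5409451  -2.28652019] 36.93101016419964
```

View pics/w11c.png

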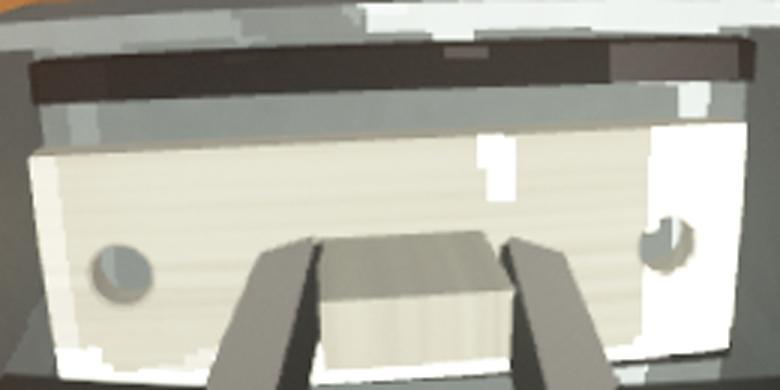

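```bash
python3 - <<'E'
from held import *
import pickle
s,c=pickle.load(open("w11.pkl","rb"))
k=lambda u,v:(180+(u+.5)/3-.5,150+(v+.5)/3-.5)
f=lambda u,v,z:wplane(c,s,*k(u,v),z).round(1)
print("strip",f(35,103,22),f(750,80,22))
print("holes z47",f(122,273,47),f(667,243,47))
print("front top edge",f(34,156,47),f(746,124,47))
obj=[(-80,28,10),(80,28,10),(80,-28,10),(-62,0,10),(62,0,10)]
T,e=pnp(c,obj,[k(33,157),k(746,126),k(730,350),k(122,273),k(667,243)])
M=np.eye(4); M[:3,:3]=R.from_euler('xyz',s["eef_rot"]).as_matrix(); M[:3,3]=s["eef_pos"]; print((M@T).round(3),e.round(1).tolist())
E
```

```text
strip [516.9  75.7  22. ] [516.6 254.1  22. ]
holes z47 [551.8 101.1  47. ] [549.1 225.5  47. ]
front top edge [523.7  83.7  47. ] [521.5 242.9  47. ]
[[-1.40000e-02 -9.99000e-01 -3.70000e-02  5.51116e+02]
 [ 1.00000e+00 -1.40000e-02  2.00000e-03  1.63485e+02]
 [-3.00000e-03 -3.70000e-02  9.99000e-01  3.74730e+01]
 [ 0.00000e+00  0.00000e+00  0.00000e+00  1.00000e+00]] [[-0.2, -0.2], [-0.1, -0.7], [-0.1, -0.3], [0.4, 0.0], [0.1, 1.3]]
```

```bash
python3 -m jog '[[0,0.03,0.3,0,0,0.008,20],[0,-0.02,0.4,0,0,0,20],[0,-0.02,0.4,0,0,0,20],[0,-0.02,0.3,0,0,0,20],[0,0,0,0,0,0,20]]'; python3 -m jog '[[0,-0.02,0.3,0,0,0,20],[0,-0.01,0.2,0,0,0,20],[0,0,0,0,0,0,20]]'; python3 - <<'E'
from h import *
import pickle
s=monitor.read_state();print(s["eef_pos"],s["eef_rot"],s["wrist_force"],s["moment"],s["finger_gap"]);c=vision.camera("wrist"); pickle.dump((s,c),open("w12.pkl","wb"))
crop(c["color"],180,150,260,130,3,"w12c.png")
E
```

```text
clock: 17.3
eef_pos: [549.4, 167.1, 44.3]
eef_rot: [3.097, -0.002, 3.114]
wrist_force: [-0.3, 0.7, -3.9]
finger_gap: 37.1
clock: 17.6
eef_pos: [549.5, 167.1, 39.6]
eef_rot: [3.097, -0.001, 3.114]
wrist_force: [-0.1, -0.0, -4.3]
finger_gap: 36.8
[549.51391247 167.11455708  39.55368459] [ 3.09667624e+00 -1.38134010e-03  3.11383424e+00] [-0.07699124 -0.0469853  -4.27265208] [ 0.03083692  0.02619282 -0.00300226] 36.814186892204
```

View pics/w12c.png

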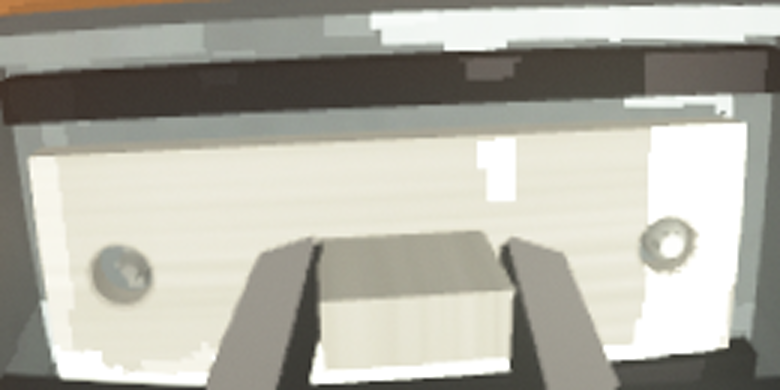

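Both pin tips show inside the holes: the round one at (669,245) against hole centre (667,243), the diamond at (130,270) against (122,273). The jig needs about 1 mm in +y, so I'll shift it and lower it the rest of the way.

```bash
python3 -m jog '[[0.02,0.07,0.1,0,0,0.004,20],[0,-0.01,0.2,0,0,0,20],[0,-0.01,0.2,0,0,0,20],[0,0,0.1,0,0,0,20],[0,0,0,0,0,0,20]]'; python3 - <<'E'
from h import *
import pickle
s=monitor.read_state();print(s["eef_pos"],s["eef_rot"],s["wrist_force"],s["moment"],s["finger_gap"]);c=vision.camera("wrist"); pickle.dump((s,c),open("w13.pkl","wb"))
crop(c["color"],180,150,260,130,3,"w13c.png")
E
```

```text
clock: 18.15
eef_pos: [549.7, 167.8, 34.0]
eef_rot: [3.097, -0.001, 3.11]
wrist_force: [1.1, -1.2, -0.6]
finger_gap: 36.4
[549.67831332 167.80549052  33.977845  ] [ 3.09664866e+00 -7.00039297e-04  3.10977706e+00] [ 1.0516339  -1.24253743 -0.63190904] [-0.17796414 -0.241291    0.02989228] 36.43462867982025
```

View pics/w13c.png

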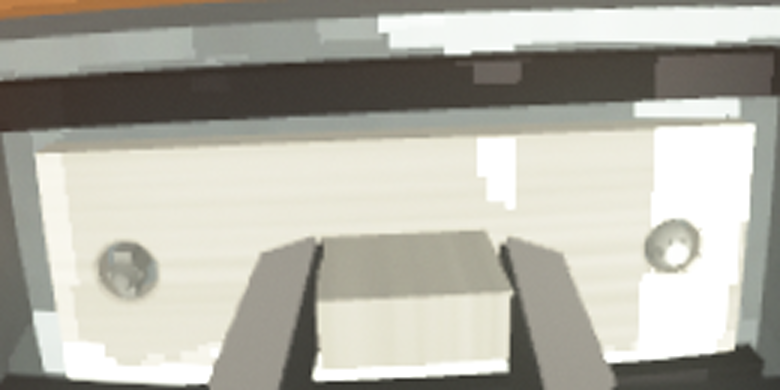

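```bash
python3 -m jog '[[0,0,0.1,0,0,0,20],[0,0,0.1,0,0,0,20],[0,0,0.0,0,0,0,20]]' 15; python3 -m jog '[[0,0,0,0.02,0,0,20],[0,0,0.1,0.02,0,0,20],[0,0,0,0,0,0,20]]' 8; python3 - <<'E'
from h import *
import pickle
s=monitor.read_state();print(s["eef_pos"],s["eef_rot"],s["wrist_force"],s["moment"],s["finger_gap"]);c=vision.camera("wrist"); pickle.dump((s,c),open("w14.pkl","wb"))
crop(c["color"],180,150,260,130,3,"w14c.png")
E
```

```text
clock: 18.5
eef_pos: [549.7, 167.9, 31.9]
eef_rot: [3.097, -0.001, 3.11]
wrist_force: [2.0, -2.4, 0.2]
finger_gap: 36.8
clock: 18.8
eef_pos: [549.6, 167.5, 31.1]
eef_rot: [3.14, -0.001, 3.111]
wrist_force: [1.8, -9.3, 3.4]
finger_gap: 36.0
[549.64931898 167.52219272  31.09181735] [ 3.13980765e+00 -7.32010888e-04  3.11055701e+00] [ 1.8068929  -9.32344891  3.37350758] [-1.75608619 -0.23405027  0.15223247] 36.04666913065894
```

View pics/w14c.png

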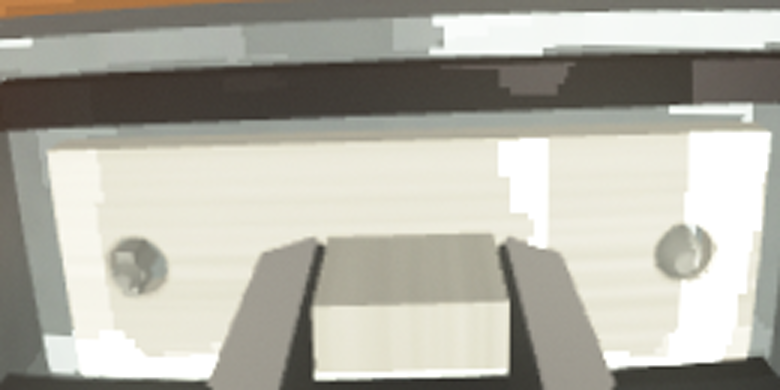

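```bash
python3 -m jog '[[0,-0.1,0,0,0,0,30],[0,-0.1,0,0,0,0,45],[0,0,0,0,0,0,50],[0,0,0,0,0,0,50],[0,0,0,0,0,0,50]]' 8; python3 - <<'E'
from h import *
import pickle
s=monitor.read_state();print(s["eef_pos"],s["eef_rot"],s["wrist_force"],s["moment"],s["finger_gap"]);c=vision.camera("wrist"); pickle.dump((s,c),open("w15.pkl","wb"))
crop(c["color"],180,150,260,130,3,"w15c.png")
E
```

```text
clock: 19.35
eef_pos: [549.3, 166.1, 30.8]
eef_rot: [3.137, -0.001, 3.11]
wrist_force: [0.0, -0.0, 0.0]
finger_gap: 46.9
[549.26561571 166.12523969  30.7763512 ] [ 3.13668496e+00 -1.43687606e-03  3.10988205e+00] [ 0.01405807 -0.04344383  0.01237392] [ 0.02804836 -0.00545561  0.00407914] 46.8939480375807
```

View pics/w15c.png

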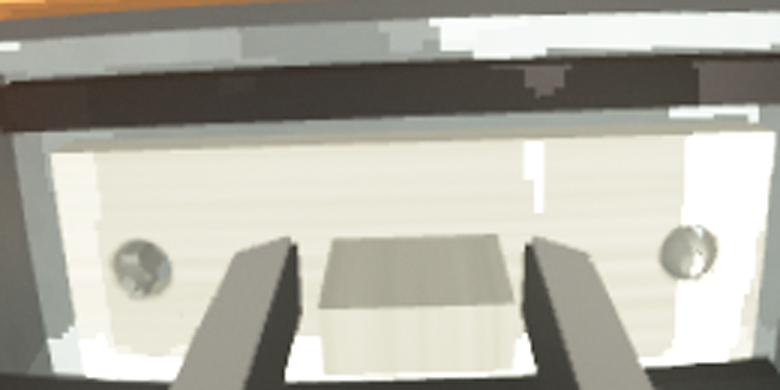

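```bash
python3 - <<'E'
from held import *
import pickle
s,c=pickle.load(open("w15.pkl","rb"))
k=lambda u,v:(180+(u+.5)/3-.5,150+(v+.5)/3-.5)
for z in (18,22,26,30):
    a,b=wplane(c,s,*k(141,268),z),wplane(c,s,*k(689,251),z); 
    l,r=wplane(c,s,*k(50,154),z),wplane(c,s,*k(774,132),z)
    print(z,np.linalg.norm(a-b).round(1),((a+b)/2).round(1),np.arctan2(*(b-a)[[1,0]])-np.pi/2,np.linalg.norm(l-r).round(1))
obj=[(-80,28,10),(80,28,10),(-62,0,10),(62,0,10)]
T,e=pnp(c,obj,[k(50,154),k(774,132),k(141,268),k(689,251)])
M=np.eye(4); M[:3,:3]=R.from_euler('xyz',s["eef_rot"]).as_matrix(); M[:3,3]=s["eef_pos"]; print((M@T).round(3),e.round(1).tolist())
c=vision.camera("wrist"); crop(c["color"],205,220,40,40,12,"a.png"); crop(c["color"],390,210,40,40,12,"b.png")
cv2.imwrite("pics/ab.png",np.hstack([cv2.imread("pics/a.png"),cv2.imread("pics/b.png")])[:, :])
E
```

```text
18 126.4 [551.8 166.5  18. ] -0.0013811387894548943 163.9
22 123.8 [550.1 166.5  22. ] -0.0013811387894551164 160.5
26 121.2 [548.4 166.5  26. ] -0.0013811387894553384 157.1
30 118.5 [546.8 166.5  30. ] -0.0013811387894546723 153.7
[[ 3.00000e-03 -9.99000e-01  5.10000e-02  5.49997e+02]
 [ 1.00000e+00  3.00000e-03  1.00000e-03  1.66590e+02]
 [-1.00000e-03  5.10000e-02  9.99000e-01  1.12960e+01]
 [ 0.00000e+00  0.00000e+00  0.00000e+00  1.00000e+00]] [[-0.2, -0.1], [0.0, -0.1], [0.3, 0.1], [-0.1, 0.2]]
```

View pics/ab.png

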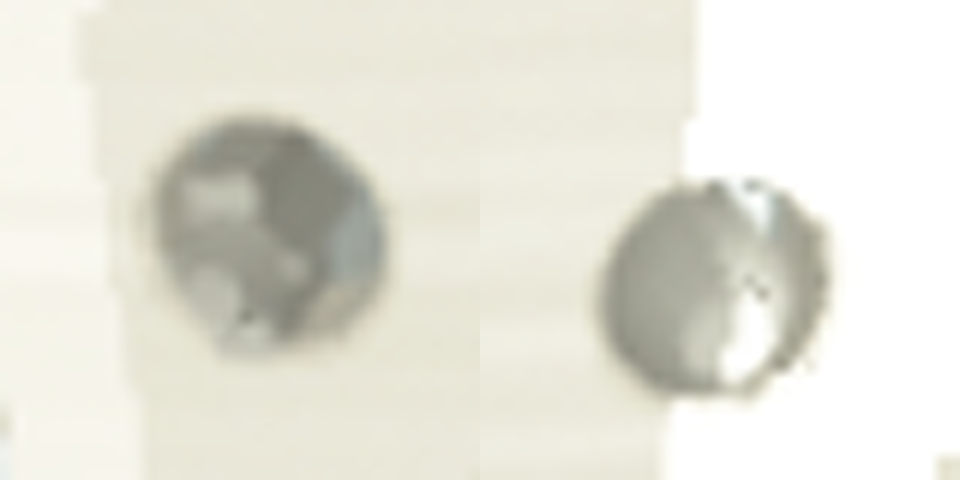

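The hole spacing of 123.8 mm and plate length of 160.5 mm match a plate top at z = 22, so the jig looks seated at floor height. I'll confirm by pressing lightly on the rib top, expected at z = 58, with shut fingers.

```bash
python3 -m jog '[[0,0,-2,0,0,0,50],[0,0,-3,0.003,0,0,20],[0,0,0,0,0,0,0],[0,0,0,0,0,0,0],[0,0,0,0,0,0,0],[0,0,1.2,0,0,0,0],[0,0,0.6,0,0,0,0],[0,0,0,0,0,0,0]]'; python3 -m jog '[[0,0,0.4,0,0,0,0],[0,0,0.2,0,0,0,0],[0,0,0,0,0,0,0]]'
```

```text
clock: 20.25
eef_pos: [548.5, 165.6, 60.9]
eef_rot: [3.14, -0.004, 3.11]
wrist_force: [-0.1, -0.7, 1.0]
finger_gap: 0.5
clock: 20.55
eef_pos: [549.6, 165.9, 58.2]
eef_rot: [3.139, -0.0, 3.11]
wrist_force: [-6.6, -2.2, 15.6]
finger_gap: 0.2
```

Contact came at z = 58.2 with 15.6 N, which is the expected rib-top height, so the jig is fully down. Now the stay.

```bash
python3 plan.py 549 166 235 3.11 4 565 290 235 2.35 6 610.5 323.5 220 1.578 6
```

```text
at [549.6 165.9  58.2] [ 3.139 -0.     3.11 ] t 20.55
[0.02, 0.01, -4.42, 0.001, -0.0, -0.0]
[0.02, 0.01, -4.42, 0.0, -0.0, -0.0]
[0.01, 0.01, -4.42, 0.001, -0.0, -0.0]
[0.02, 0.0, -4.42, 0.0, -0.0, -0.0]
 -> [549. 166. 235.] [ 3.141 -0.     3.11 ]
[-0.2, 2.07, -0.0, -0.0, -0.0, 0.127]
[0.06, 2.09, -0.0, -0.0, -0.0, 0.127]
[0.33, 2.06, -0.0, -0.0, -0.0, 0.126]
[0.58, 2.0, -0.0, -0.0, -0.0, 0.127]
[0.83, 1.91, -0.0, -0.0, -0.0, 0.126]
[1.07, 1.79, -0.0, -0.0, -0.0, 0.127]
 -> [565. 290. 235.] [-3.141 -0.     2.35 ]
[-0.14, 0.93, 0.25, -0.0, -0.0, 0.129]
[-0.01, 0.94, 0.25, -0.0, -0.0, 0.129]
[0.11, 0.94, 0.25, -0.0, -0.0, 0.128]
[0.22, 0.91, 0.25, -0.0, -0.0, 0.129]
[0.34, 0.88, 0.25, -0.0, -0.0, 0.128]
[0.45, 0.83, 0.25, -0.0, -0.0, 0.129]
 -> [610.5 323.5 220. ] [-3.141 -0.     1.578]
```

```bash
python3 -m jog '[[0,0,-3,0,0,0,0],[0,0,-4.6,0,0,0,0],[0,0,-4.6,0,0,0,0],[0,0,-4.6,0,0,0,0],[0,0,-1,0,0,0,0]]'; python3 - <<'E'
from h import *
import pickle
s=monitor.read_state(); c=vision.camera("wrist"); pickle.dump((s,c),open("w16.pkl","wb")); cv2.imwrite("pics/w16.png",c["color"]); print(s["eef_pos"])
E
python3 -m jog '[[-0.2,2.07,0,0,0,0.127,0],[0.06,2.09,0,0,0,0.127,0],[0.33,2.06,0,0,0,0.126,0],[0.58,2.0,0,0,0,0.127,0],[0.83,1.91,0,0,0,0.126,0],[1.07,1.79,0,0,0,0.127,0],[0,0,0,0,0,0,0]]'; python3 plan.py 610.5 323.5 220 1.578 6
```

```text
clock: 21.05
eef_pos: [551.0, 165.8, 240.4]
eef_rot: [3.138, 0.007, 3.11]
wrist_force: [-0.1, 0.7, -0.3]
finger_gap: 0.1
[551.01788993 165.79115037 240.44215212]
clock: 21.8
eef_pos: [565.1, 291.2, 232.7]
eef_rot: [-3.14, -0.003, 2.348]
wrist_force: [-0.9, 0.5, -0.8]
finger_gap: 0.3
at [565.1 291.2 232.7] [-3.140e+00 -3.000e-03  2.348e+00] t 21.8
[-0.15, 0.92, 0.21, -0.001, -0.0, 0.128]
[-0.03, 0.93, 0.21, -0.0, -0.001, 0.128]
[0.09, 0.92, 0.21, -0.001, -0.0, 0.129]
[0.2, 0.91, 0.21, -0.0, -0.001, 0.128]
[0.32, 0.87, 0.21, -0.001, -0.0, 0.129]
[0.43, 0.82, 0.21, -0.0, -0.001, 0.128]
 -> [610.5 323.5 220. ] [-3.141  0.     1.578]
```

View pics/w16.png

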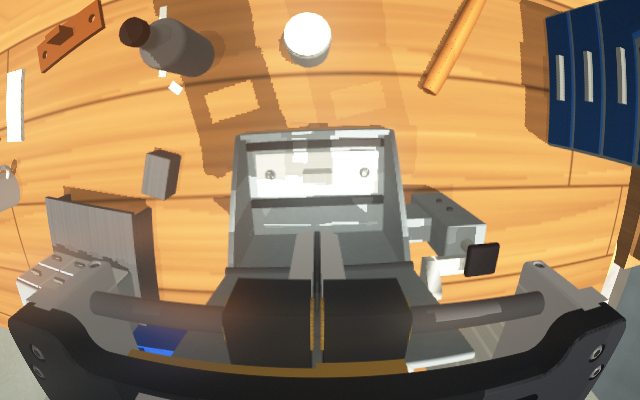

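The jig lies between the strips with both pins showing at (270,175) and (365,173). The stay's pad is at (482,260). I'll move over the pad and check it.

```bash
python3 -m jog '[[-0.15,0.92,0.21,0,0,0.128,0],[-0.03,0.93,0.21,0,0,0.128,0],[0.09,0.92,0.21,0,0,0.129,0],[0.2,0.91,0.21,0,0,0.128,0],[0.32,0.87,0.21,0,0,0.129,0],[0.43,0.82,0.21,0,0,0.128,0],[0,0,0,0,0,0,0],[0,0,0,0,0,0,0]]';python3 - <<'E'
from h import *
s=monitor.read_state(); c=vision.camera("wrist"); cv2.imwrite("pics/w17.png",c["color"]); print(s["eef_pos"],s["eef_rot"],wproj(c,s,[610.5,323.5,180]),wproj(c,s,s["eef_pos"]))
E
```

```text
clock: 22.6
eef_pos: [610.8, 321.1, 221.5]
eef_rot: [-3.139, -0.001, 1.585]
wrist_force: [0.4, 0.0, -0.8]
finger_gap: 0.3
[610.80535768 321.11911141 221.46591215] [-3.13921294e+00 -1.35843578e-03  1.58484512e+00] (np.float64(315.61424392812387), np.float64(217.0046825871901)) (np.float64(315.6865975885651), np.float64(241.74212346193076))
```

View pics/w17.png

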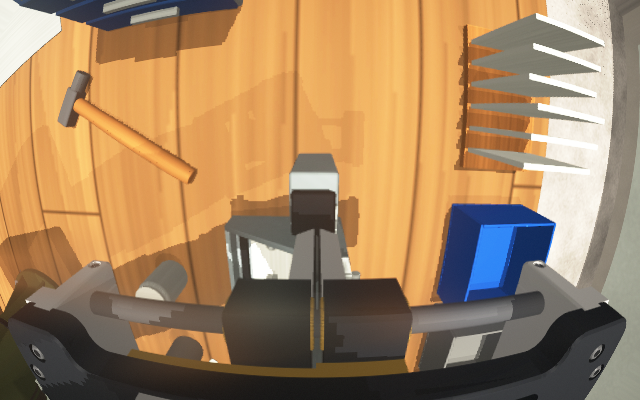

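```bash
python3 -m jog '[[0.1,0,2,0,0,0,0],[0.1,0,1.9,0,0,0,0],[0,0,0.6,0,0,0,0],[0,0,0.6,0,0,0,0],[0,0,0.5,0,0,0,0],[0,0,0,0,0,0,0]]'; python3 -m jog '[[0,0,0,0,0,0,0],[0,0,0,0,0,0,0],[0,0,0,0,0,0,0]]';python3 - <<'E'
from h import *
c=vision.camera("scene"); crop(c["color"],300,150,160,140,4,"s18.png")
E
```

```text
clock: 23.25
eef_pos: [610.9, 323.7, 167.0]
eef_rot: [-3.141, -0.002, 1.581]
wrist_force: [-2.5, -1.9, 4.7]
finger_gap: 0.2
clock: 23.55
eef_pos: [611.0, 323.8, 167.5]
eef_rot: [-3.141, -0.002, 1.581]
wrist_force: [-3.5, -1.0, 4.5]
finger_gap: 0.3
```

View pics/s18.png

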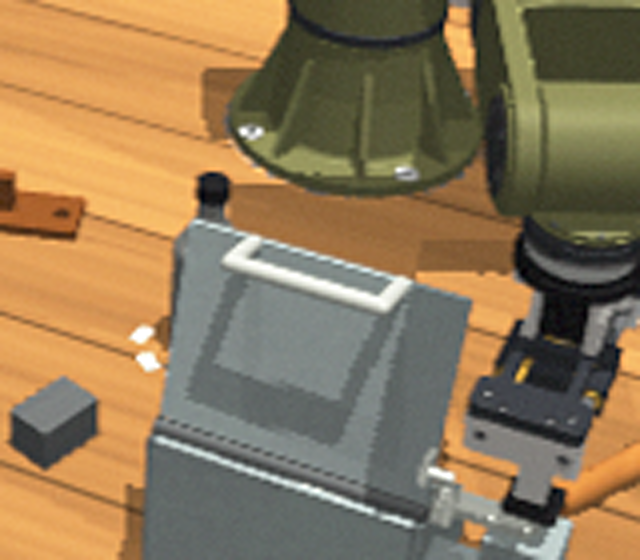

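```bash
python3 -m jog '[[0,0,0.3,0,0,0,0],[0,0,0.1,0,0,0,0],[0,0,0,0,0,0,0],[0,0,0,0,0,0,0],[0,0,0,0,0,0,0]]';python3 - <<'E'
from h import *
c=vision.camera("scene"); crop(c["color"],300,150,160,140,4,"s19.png")
E
```

```text
clock: 24.1
eef_pos: [611.2, 323.9, 164.0]
eef_rot: [3.141, -0.003, 1.581]
wrist_force: [-2.9, -2.3, 8.5]
finger_gap: 0.4
```

View pics/s19.png

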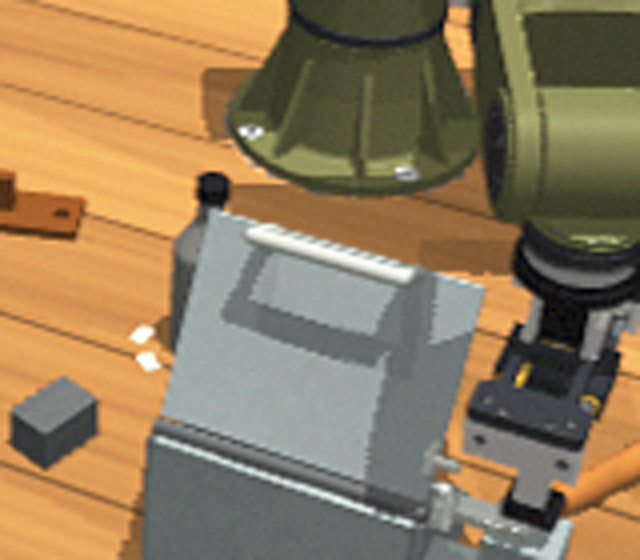

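The door is coming down. I'll hold the plate a little longer before releasing it.

```bash
python3 -m jog '[[0,0,0,0,0,0,0],[0,0,0,0,0,0,0],[0,0,0,0,0,0,0],[0,0,0,0,0,0,0],[0,0,0,0,0,0,0]]';python3 - <<'E'
from h import *
c=vision.camera("scene"); crop(c["color"],300,150,160,140,4,"s20.png")
E
```

```text
clock: 24.65
eef_pos: [611.2, 323.9, 164.0]
eef_rot: [3.141, -0.003, 1.581]
wrist_force: [-3.5, -1.5, 7.8]
finger_gap: 0.3
```

View pics/s20.png

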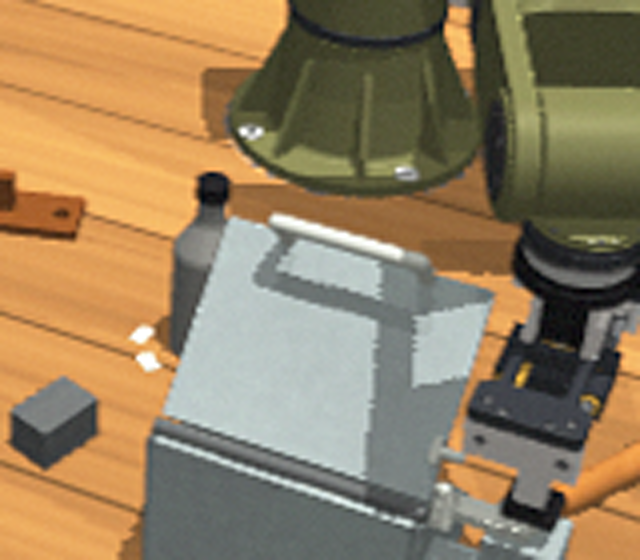

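```bash
python3 plan.py 611 324 230 1.581 3 440 300 230 1.581 5 473 164 190 1.581 6
```

```text
at [611.2 323.9 164.1] [ 3.141e+00 -3.000e-03  1.581e+00] t 24.7
[0.01, -0.0, -2.2, 0.0, -0.001, -0.0]
[0.01, -0.01, -2.2, 0.0, -0.001, -0.0]
[0.0, -0.0, -2.19, 0.0, -0.001, -0.0]
 -> [611. 324. 230.] [3.141 0.    1.581]
[-0.45, -3.43, -0.0, 0.0, 0.0, -0.0]
[-0.44, -3.42, -0.0, 0.0, 0.0, -0.0]
[-0.45, -3.43, -0.01, 0.0, 0.0, -0.0]
[-0.45, -3.42, 0.0, 0.0, 0.0, -0.0]
[-0.44, -3.43, -0.0, 0.0, 0.0, -0.0]
 -> [440. 300. 230.] [3.141 0.    1.581]
[-2.27, 0.53, 0.67, 0.0, 0.0, -0.0]
[-2.27, 0.53, 0.67, 0.0, 0.0, -0.0]
[-2.28, 0.52, 0.66, 0.0, 0.0, -0.0]
[-2.27, 0.53, 0.67, 0.0, 0.0, -0.0]
[-2.27, 0.53, 0.67, 0.0, 0.0, -0.0]
[-2.27, 0.53, 0.67, 0.0, 0.0, -0.0]
 -> [473. 164. 190.] [3.141 0.    1.581]
```

```bash
python3 -m jog '[[0,0,-1.5,0,0,0,0],[0,0,-2.6,0,0,0,0],[0,0,-2.5,0,0,0,0],[-0.45,-3.43,0,0,0,0,0],[-0.44,-3.42,0,0,0,0,0],[-0.45,-3.43,0,0,0,0,0],[-0.45,-3.42,0,0,0,0,0],[-0.44,-3.43,0,0,0,0,0]]'; python3 -m jog '[[0,0,0,0,0,0,0],[0,0,0,0,0,0,0],[0,0,0,0,0,0,0],[0,0,0,0,0,0,0],[0,0,0,0,0,0,0],[0,0,0,0,0,0,0],[0,0,0,0,0,0,0],[0,0,0,0,0,0,0]]';python3 - <<'E'
from h import *
c=vision.camera("scene"); crop(c["color"],300,150,160,140,4,"s21.png")
E
```

```text
clock: 25.5
eef_pos: [438.7, 299.7, 229.7]
eef_rot: [-3.142, -0.003, 1.58]
wrist_force: [0.3, 0.0, 0.7]
finger_gap: 0.6
clock: 26.3
eef_pos: [440.0, 299.9, 228.6]
eef_rot: [-3.14, -0.002, 1.58]
wrist_force: [-0.7, 0.2, -0.3]
finger_gap: 0.5
```

View pics/s21.png

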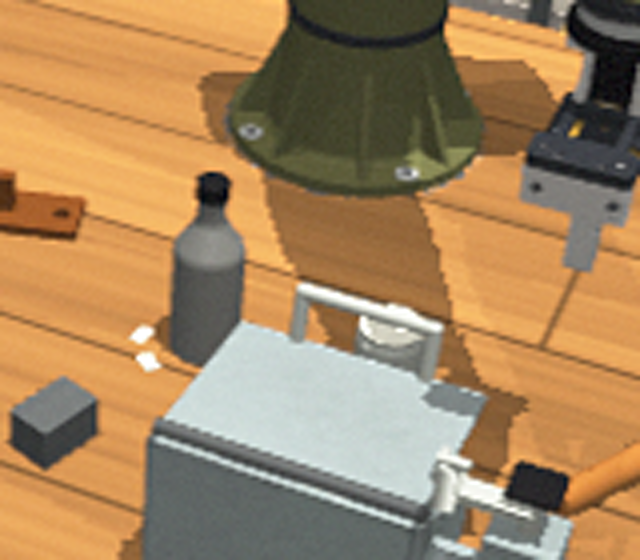

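```bash
python3 -m jog '[[-2.27,0.53,0,0,0,0,0],[-2.27,0.53,0,0,0,0,0],[-2.28,0.52,0,0,0,0,0],[-2.27,0.53,0.2,0,0,0,0],[-2.27,0.53,0.2,0,0,0,0],[-2.27,0.53,0.2,0,0,0,0],[0,0,0,0,0,0,0]]';python3 - <<'E'
from h import *
import pickle
s=monitor.read_state(); c=vision.camera("wrist"); cv2.imwrite("pics/w22.png",c["color"]); print(s["eef_pos"])
for d in (0,.25,.5): print(d,wproj(c,s,[630-158.5*np.cos(-.32+d),164,140+158.5*np.sin(-.32+d)]),wproj(c,s,[630-158.5*np.cos(-.32+d),214,140+158.5*np.sin(-.32+d)]))
E
```

```text
clock: 27.05
eef_pos: [473.2, 162.1, 222.2]
eef_rot: [-3.14, -0.002, 1.578]
wrist_force: [-1.0, 0.9, -0.7]
finger_gap: 0.9
[473.22094306 162.10407335 222.19981223]
0 (np.float64(322.3399750704707), np.float64(189.3061734329106)) (np.float64(322.81437521274296), np.float64(141.029866454922))
0.25 (np.float64(314.6694209456105), np.float64(199.26782062066394)) (np.float64(314.9293574042845), np.float64(144.58441009410942))
0.5 (np.float64(317.0402124845556), np.float64(212.59565946233897)) (np.float64(317.4516082056385), np.float64(149.4892387261362))
```

View pics/w22.png

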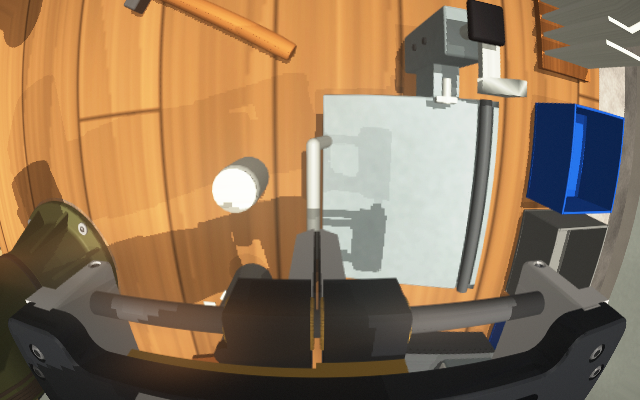

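The bar is at column 314, which puts the door near 0.25 rad, halted and in line under the fingers. I'll press it shut.

```bash
python3 -m jog '[[0,0,3,0,0,0,0],[0,0,3,0,0,0,0],[0,0.05,2,0,0,0,0],[0,0.05,1,0,0,0,0],[0,0.1,0.8,0,0,0,0],[0,0.1,0.8,0,0,0,0],[0,0.1,0.8,0,0,0,0],[0,0,0.8,0,0,0,0]]'; python3 -m jog '[[0,0,0.4,0,0,0,0],[0,0,0.3,0,0,0,0],[0,0,0,0,0,0,0]]'
```

```text
clock: 27.9
eef_pos: [477.3, 164.4, 100.3]
eef_rot: [3.141, -0.002, 1.58]
wrist_force: [1.7, -1.0, 1.6]
finger_gap: 0.4
clock: 28.2
eef_pos: [477.0, 164.3, 96.0]
eef_rot: [3.141, -0.002, 1.58]
wrist_force: [-13.5, -4.3, 35.3]
finger_gap: 0.3
```

```bash
python3 -m jog '[[0,0,-0.5,0,0,0,0],[0,0,-1.5,0,0,0,0],[0,0,-3,0,0,0,0],[0,0,-3,0,0,0,0],[0,-2,-3,0,0,0,0],[0,-2,-2,0,0,0,0],[0,0,0,0,0,0,0],[0,0,0,0,0,0,0]]';python3 - <<'E'
from h import *
s=monitor.read_state(); c=vision.camera("wrist"); cv2.imwrite("pics/w23.png",c["color"]); print(s["eef_pos"],s["wrist_force"])
for d in (0,.05,.25): print(d,wproj(c,s,[630-158.5*np.cos(-.32+d),214,140+158.5*np.sin(-.32+d)]))
c=vision.camera("scene"); cv2.imwrite("pics/s23.png",c["color"])
E
```

```text
clock: 29.0
eef_pos: [437.0, 163.6, 223.2]
eef_rot: [-3.141, -0.002, 1.58]
wrist_force: [0.3, -0.1, -0.0]
finger_gap: 0.4
[436.96477565 163.60971132 223.19744553] [ 0.34423422 -0.05234136 -0.03872393]
0 (np.float64(358.5078898455371), np.float64(143.13522370378865))
0.05 (np.float64(357.21809350558084), np.float64(143.76370290295074))
0.25 (np.float64(355.7463335191065), np.float64(146.82656332501145))
```

View pics/w23.png

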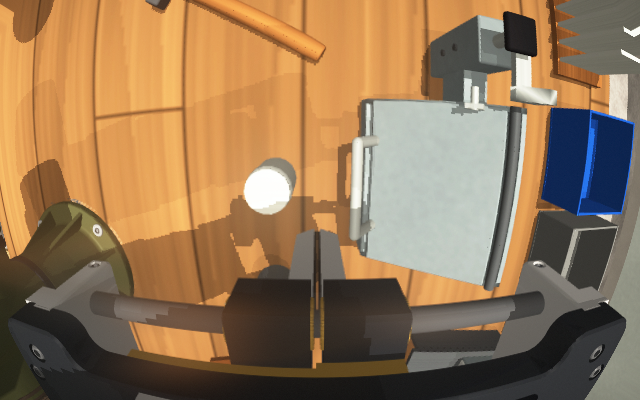

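View pics/s23.png

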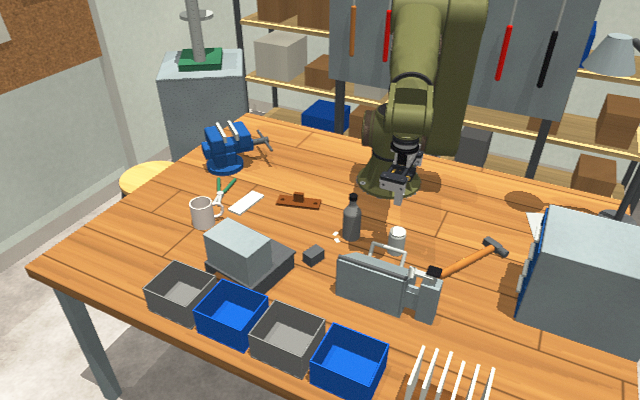

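```bash
python3 - <<'E'
import cv2,numpy as np
a=cv2.imread("pics/scene0.png");b=cv2.imread("pics/s23.png")
d=cv2.absdiff(a,b).max(2)
for n,(x,y,w,h) in dict(locker=(325,235,125,95),bottle=(340,190,22,50),mug=(190,180,60,50),block=(300,245,26,22),hammer=(440,235,70,35)).items():
    r=d[y:y+h,x:x+w]; print(n,(r>40).sum(),r.mean())
x,y,w,h=325,235,125,95
cv2.imwrite("pics/cmp.png",np.hstack([cv2.resize(i[y:y+h,x:x+w],None,fx=3,fy=3) for i in (a,b)]))
E
```

```text
locker 618 8.32741052631579
bottle 160 16.233636363636364
mug 0 2.614333333333333
block 0 3.041958041958042
hammer 358 15.286938775510205
```

View pics/cmp.png

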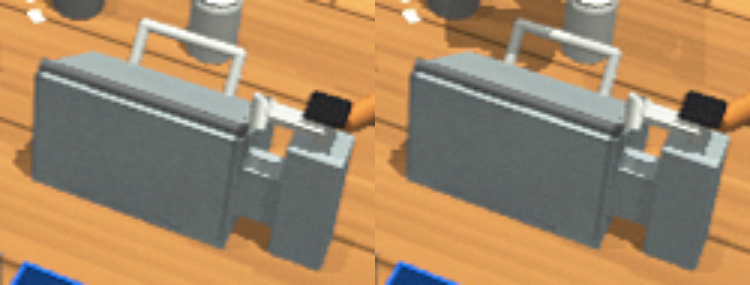

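The locker, handle and stay plate look the same as at the start, so the door is shut and the catch is up; the pixel differences around them look like arm shadows. Handing in.

```bash
python3 -c "
from cell import order,monitor
print(order.sign_off()); print(monitor.read_state()['wrist_force'])"
```

```text
the job is handed in; nothing more can be done
None
the job is handed in; nothing more can be done
```

The jig is in the locker and the door is shut. I handed the job in at about 29 s of the 72 s allowed, and sign-off gives no verdict.

**What I did:**
- **Door:** I raised it by its bar until the stay locked; it stayed up by itself after I let go.
- **Jig:** I pulled it 110 mm out from under the riser by its plate edges, took it again by the rib, and lowered it onto the two pins.
- **Closing:** I pressed the thumb plate until the door was well below 1.8 rad and let it sink by itself. It halted near 0.25 rad, and I pressed it shut through the handle.

**Last checks:**
- **Jig seating:** With shut fingers I touched the rib top at 58.2 mm, where 58 mm means fully down. Both pins showed in the holes.
- **Locker:** The door, handle and stay plate look the same as in the first picture, with no force left on the wrist.
- **Bystanders:** The mug and block areas are unchanged. The bottle and hammer areas differ by some pixels, which I took for arm shadow because both stand where they were. I did not measure any bystander's position.

**What went wrong or disagreed:**
- **Grip:** The jig slipped about 5 mm and tilted 0.04 to 0.09 rad in the grip on lifting; I corrected this by turning the tool.
- **Position:** The camera put the seated jig's y at 166.5 mm, while the locker's pose gave about 164. I took this as calibration error, since the round pin leaves the jig only about 1.5 mm of play.
- **Tilt:** The seated jig's tilt about its long side was poorly measured, about 0.05 rad by camera. I relied on the touch height instead.
- **Thumb plate:** My first press stopped at 13 mm, just short of unlocking, so I pressed further.

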